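# Turn settled sample jars over in the turnover stand

### The job

The paint in the sample jars has settled, so turn them over: throw the lid of the turnover stand's carrier back until it stays open by itself, stand every small white sample jar that is on the bench upright in a pocket of its own, and press the lid shut until the catch snaps over it. With the carrier still upright, tug up firmly on the lid's handle to prove that the catch holds, then swing the crank all the way over so that the jars stand on their caps, still shut in. Leave everything else on the bench where it is.

Things in the scene. Friction and masses are not known exactly. Their poses are not given: they have to be found in the camera images.
- stand: Turnover stand, fixed to the bench: steel base 170 x 360 x 10 mm, a grey post at each end (y = +-157 mm, 127 mm tall), the jar carrier between them on a level axis 105 mm above the bench. Origin: centre of the base's underside. x points from its front (catch side, nearer the robot) to its back (hinge side), y along the axis and the row of pockets, z up.
- carrier (a joint): Turn of the jar carrier about that axis (rad): 0 = upright on its stop, as at the start; pi = upside down on its other stop. Grows as the crank swings from the robot's side over the top to the far side. Friction holds it wherever it is left; about 12 N at the crank grip moves it. The carrier is an aluminium tray, 74 x 276 mm, with four open pockets in a row along y.
- carrier_axis (a point): Point on the axis at the middle of the carrier, turning with it: x back, y along the row, z out of the pockets. Pockets are 66 x 64 mm, their floors centred at x 0, y +102, +34, -34, -102, z -50 mm here (55 mm above the bench while upright). Front and back walls reach z = -15 (40 mm below the top of a seated jar), dividers -20, the carrier's end walls (y = +-136) +28 mm.
- crank_grip (a point): Middle of the crank's grip: a black round bar 16 mm thick, 70 mm long, parallel to the axis, at the stand's -y end; at x -85, y -213, z 0 mm from carrier_axis, turning with it. At the start it points to the robot. Its steel arm is at y = -174 mm. A gripper pointing down can pinch it and lead it over the top in an arc; the grip spins freely on its pin.
- lid (a joint): Angle of the carrier's hood lid (rad): 0 = shut, 1.95 = thrown back on its stop; grows as the front edge goes up and back. Balance point about 1.0: below it the lid falls towards shut, beyond it falls open and stays open. At the start it rests ajar at about 0.16 on the catch, not latched. 300 g. Latched, it has 0.02 of play.
- lid_hinge (a point): Middle of the lid's hinge line, parallel to the carrier's axis, at x +37, z -13 mm from carrier_axis.
- lid_handle (a point): Middle of the lid's handle: a black round bar 12 mm thick, 100 mm long, parallel to the hinge, 80 mm clear between its feet, standing 26 mm above and 18 mm ahead of the lid's front top edge; moves with the lid. Shut, it is 105 mm in front of the hinge and 73 mm above it. The bar turns between the fingers as the lid swings. The lid is a grey hood 87 x 280 x 47 mm with front and back skirts.
- catch (a joint): How far the spring catch at the carrier's front is pushed outwards (m): 0 = sprung home, about 0.005 while the lid's strike passes its nose. It snaps over the strike when the lid is pressed right down, with about 7 N on the lid's handle. A latched lid cannot be pulled open.
- catch_nose: The catch's bevelled steel nose, 30 mm wide, at the middle of the carrier's front. Latched, it overlaps the top of the lid's strike by 6 mm. Its origin lies on the carrier's axis.
- lid_strike: The steel strike plate, 40 mm wide, at the foot of the lid's front skirt, which the catch nose holds down. Its origin lies on the lid's hinge line.
- jar0: Sample jar: white plastic, white screw cap, plain paper band, straight-sided, 54 mm in diameter, 75 mm tall, about 170 g (not the big white bottles in the carton). Origin: centre of its underside; z towards its cap. Two to four of the four jars are present, upright on the bench. In the shut carrier it has 5 mm of room below the lid.
- jar1: Sample jar: white plastic, white screw cap, plain paper band, straight-sided, 54 mm in diameter, 75 mm tall, about 170 g (not the big white bottles in the carton). Origin: centre of its underside; z towards its cap. Two to four of the four jars are present, upright on the bench. In the shut carrier it has 5 mm of room below the lid.
- jar2: Sample jar: white plastic, white screw cap, plain paper band, straight-sided, 54 mm in diameter, 75 mm tall, about 170 g (not the big white bottles in the carton). Origin: centre of its underside; z towards its cap. Two to four of the four jars are present, upright on the bench. In the shut carrier it has 5 mm of room below the lid.
- jar3: Sample jar: white plastic, white screw cap, plain paper band, straight-sided, 54 mm in diameter, 75 mm tall, about 170 g (not the big white bottles in the carton). Origin: centre of its underside; z towards its cap. Two to four of the four jars are present, upright on the bench. In the shut carrier it has 5 mm of room below the lid.
- tub: Bystander: squat grey filler tub with a black lid, 68 mm across, 46 mm tall. Origin under its centre.
- tint_bottle: Bystander: slim white bottle with a black cap, 48 mm across, 135 mm tall. Origin under its centre.
- tin: Bystander: steel paint tin, 66 mm across, 100 mm tall. Origin under its centre.
- pail: Bystander: grey pail of green paint, 130 mm across, 115 mm tall, left of the stand. Origin under its centre.
- fan_deck: Bystander: colour fan deck, 160 x 56 x 18 mm, lying. Origin under its centre.
- brush: Bystander: a lying paint brush. Origin under its middle.
- cap: Bystander: a loose white tub lid, 80 mm across, 16 mm tall. Origin under its centre.

How it is judged (in metres and radians):
On the way, in this order (a step that is already met when the one before it is completed fails the run):
1. the lid lies thrown back on its stop (joint over 1.85) and the carrier is upright (value of joint lid above 1.85 rad and value of joint carrier below 0.15 rad), for 0.5 s.
2. every jar present stands upright in a pocket, with the lid still open (value of joint lid above 1.8 rad and value of joint carrier below 0.15 rad and x of jar0 in the frame of carrier_axis between -0.012 and 0.012 m and y of jar0 in the frame of carrier_axis between -0.125 and 0.125 m and z of jar0 in the frame of carrier_axis between -0.056 and -0.04 m and angle between the z axis of each of jar0, jar1, jar2, jar3 and the z axis of carrier_axis, either way round below 0.15 rad and x of jar1 in the frame of carrier_axis between -0.012 and 0.012 m and y of jar1 in the frame of carrier_axis between -0.125 and 0.125 m and z of jar1 in the frame of carrier_axis between -0.056 and -0.04 m and x of jar2 in the frame of carrier_axis between -0.012 and 0.012 m and y of jar2 in the frame of carrier_axis between -0.125 and 0.125 m and z of jar2 in the frame of carrier_axis between -0.056 and -0.04 m and x of jar3 in the frame of carrier_axis between -0.012 and 0.012 m and y of jar3 in the frame of carrier_axis between -0.125 and 0.125 m and z of jar3 in the frame of carrier_axis between -0.056 and -0.04 m and angle between each of jar0, jar1, jar2, jar3's own z axis and vertical below 0.15 rad), for 0.3 s.
3. the lid is shut (joint under 0.06), the catch has sprung home over it (under 2.5 mm) and the jars are in their pockets (value of joint lid below 0.06 rad and value of joint catch below 0.0025 m and value of joint carrier below 0.15 rad and x of jar0 in the frame of carrier_axis between -0.012 and 0.012 m and y of jar0 in the frame of carrier_axis between -0.125 and 0.125 m and z of jar0 in the frame of carrier_axis between -0.056 and -0.04 m and angle between the z axis of each of jar0, jar1, jar2, jar3 and the z axis of carrier_axis, either way round below 0.15 rad and x of jar1 in the frame of carrier_axis between -0.012 and 0.012 m and y of jar1 in the frame of carrier_axis between -0.125 and 0.125 m and z of jar1 in the frame of carrier_axis between -0.056 and -0.04 m and x of jar2 in the frame of carrier_axis between -0.012 and 0.012 m and y of jar2 in the frame of carrier_axis between -0.125 and 0.125 m and z of jar2 in the frame of carrier_axis between -0.056 and -0.04 m and x of jar3 in the frame of carrier_axis between -0.012 and 0.012 m and y of jar3 in the frame of carrier_axis between -0.125 and 0.125 m and z of jar3 in the frame of carrier_axis between -0.056 and -0.04 m), for 0.1 s.
4. tug: the lid is pulled up so that its strike bears on the catch nose with more than 4 N and the catch holds it, the carrier still upright (under 0.15) (value of joint lid below 0.06 rad and value of joint catch below 0.0025 m and contact force between lid_strike and catch_nose above 4 N and value of joint carrier below 0.15 rad), for 0.2 s.
5. the carrier is upside down (over 3.0) with the lid still latched (value of joint lid below 0.06 rad and value of joint catch below 0.0025 m and value of joint carrier above 3 rad and x of jar0 in the frame of carrier_axis between -0.012 and 0.012 m and y of jar0 in the frame of carrier_axis between -0.125 and 0.125 m and z of jar0 in the frame of carrier_axis between -0.056 and -0.04 m and angle between the z axis of each of jar0, jar1, jar2, jar3 and the z axis of carrier_axis, either way round below 0.15 rad and x of jar1 in the frame of carrier_axis between -0.012 and 0.012 m and y of jar1 in the frame of carrier_axis between -0.125 and 0.125 m and z of jar1 in the frame of carrier_axis between -0.056 and -0.04 m and x of jar2 in the frame of carrier_axis between -0.012 and 0.012 m and y of jar2 in the frame of carrier_axis between -0.125 and 0.125 m and z of jar2 in the frame of carrier_axis between -0.056 and -0.04 m and x of jar3 in the frame of carrier_axis between -0.012 and 0.012 m and y of jar3 in the frame of carrier_axis between -0.125 and 0.125 m and z of jar3 in the frame of carrier_axis between -0.056 and -0.04 m), for 0.2 s.
At the end, for the whole second after the job is handed in: The carrier is upside down (over 3.0 rad), its lid shut (under 0.06 rad) and caught (catch under 2.5 mm), and every jar present is at rest upside down in a pocket: within 12 mm of the carrier's middle line, its underside within 10 mm of the pocket floor, parallel to the carrier within 0.15 rad (all of step 5 and angle between each of jar0, jar1, jar2, jar3's own z axis and vertical above 2.9 rad and linear speed of each of jar0, jar1, jar2, jar3 below 0.05 m/s); the robot touches nothing.
It fails at once if a bystander (tub, bottle, tin, pail, fan deck, brush, loose lid) has been moved more than 30 mm (distance of any of tub, tint_bottle, tin, pail, fan_deck, brush, cap from where it was at the start of the episode above 0.03 m).
Of jar0, jar1, jar2, jar3 only 2 to 4 are there at a start; the rules pass over those that are not, and their reading is None.
At some moment in a run one of jar0, jar1, jar2, jar3 may be knocked a few centimetres aside while the robot is not near it.
It also fails if it takes over 210 s, if anything falls off the work surface, if the arm or the gripper's body presses on something with over 40 N, if the wrist force passes 120 N, or if a joint passes its speed limit or range.

### The arm

A 6-joint arm with a two-finger parallel gripper is mounted at the origin on the work surface. World frame = base frame: x ahead of the robot, y to its left, z up, the work surface at z = 0. Lengths are in mm, angles in rad, forces in N, time in s.
With the tool pointing down it reaches from about 200 to 875 mm from the base axis. Payload 3.4 kg.
Tool frame: the origin (TCP) lies at the very end of the fingers, on their centre line; the grasp point (between the pads) lies r.pinch_z behind it (r.pinch_z is the distance from the TCP to the grasp point, in mm); z points along the fingers, y is the line along which they close (so a half turn about z gives the same grasp; the last joint's range is limited). The gripper opens to 94 mm and grips with 3 to 60 N. Pads are 16 mm wide; open, the fingers measure 119 mm over their backs; the gripper's body (75 mm by 177 mm) begins 78 mm behind the grasp point.
Start: joints at [-1.349, 0.276, 1.505, -0, 1.361, -0.121], TCP at [193.273, -541.582, 205.493] pointing down, gripper open.
Joint ranges: [-2.89, 2.89], [-0.75, 2.08], [0.22, 2.7], [-1.18, 4.32], [0.11, 2.71], [-2.7, 2.7]. Speed limits (rad/s): [2.57, 2.57, 3.14, 3.14, 3.14, 3.14].

### API

Orientations are given as a unit quaternion [x, y, z, w].
In Python, from station import state, capture, get_calibration, workorder, r gives the robot as it stands.
- The arm moves only by the tool arm_command, never from a script. Its argument "rows" is a list of rows, each a list of 7 numbers: the shift along the tool's x, y, z in cm, then the turn, a rotation vector about the tool's x, y, z in rad, then the opening, from 0 (shut) to 1 (fully open). A call has exactly 8 rows; each row shifts and turns the commanded pose from where the row before left it, along the tool's axes as they then stand; what a row does not reach is not made up. A row lasts 1/12 s, in which the tool goes at most 41.7 mm and 7.16 degrees, less where a joint would pass 70% of its speed; a pose out of reach is approached as far as the arm can. A call is refused whole if a number of a shift passes 4.17 or a number of a turn 0.125, either way. A call with a gripper value outside its range is refused whole. The fingers move at their own pace and stop on an object; "squeeze" is the grip in N (left out, the last holds). Time passes only in rows, so rows that do not move let the fingers close, or fill a call up. It gives the time, the measured TCP pose, the force, the opening and the grip force at its end, in the units of the state.
- state(): the state, without advancing time (a new reading comes with each control period).
- capture(name): name is "scene" or "side" or "wrist"; returns (picture, depth): 480x640x3 uint8, red, green, blue; 480x640 float32, mm along the optical axis (not along the pixel's ray), 0 where there is no reading.
- get_calibration(name): a dict with "camera_matrix" (3x3 intrinsics, pixels), "rvec" (rotation vector, rad) and "tvec" (3), from world to camera coordinates, as OpenCV has them. Camera axes: x right, y down, z forward; pixel columns grow to the right and rows downward; lengths in mm; the calibration is good to about 2 mm. A picture is of the moment at which its call begins: read the wrist's pose just before it. get_calibration takes no time and is no camera call; for the wrist camera it gives the pose at the moment of the call.
- workorder.hand_in(): hands the job in; it is judged then, once.
The state is a dict: "t": time; "joint_pos": joint angles; "joint_vel": joint speeds; "effort": joint torques, N m; "tcp_pos": TCP position; "tcp_rot": TCP orientation; "wrist_force": force on the tool from outside, world axes, zero at the start; "ft_torque": the same for the moment, N m; "finger_gap": finger opening in mm; "gripper_force": force on a finger pad.
Only numpy, scipy, OpenCV 4.12 (cv2) and the standard library are available. Lean on these libraries where they do the work, as an engineer would, in place of code of your own. Each camera call takes 0.05 s, during which the arm holds its last target. There are 200 camera calls.

## Working session

There is one attempt and no reset: what is moved stays moved. The work goes in short steps, Python scripts to look and compute and a tool call to move; the robot and the scene stay as the last step left them, time stands still between calls to the robot, and variables do not carry over. Pictures are saved under pics/ and viewed, at most 14 in all, crops included, and the job is handed in when it is done.

Besides the shell and the picture viewer there is one more tool, called after "Call:" in YAML: its name, and indented under it one key for each argument. arm_command: Moves the arm, as the interface text tells. Its arguments: {"type":"object","properties":{"rows":{"type":"array","items":{"type":"array","items":{"type":"number"}}},"squeeze":{"type":"number"}},"required":["rows"]}

```bash
ls; mkdir -p pics
python3 - <<'E'
from station import state,capture,get_calibration,r
import cv2,numpy as np
print(state(), r.pinch_z)
a=[]
for n in("scene","side"):
    p,d=capture(n); cv2.imwrite(f"pics/{n}0.png",p[:,:,::-1]); np.save(f"pics/{n}0.npy",d)
    c=get_calibration(n);R=cv2.Rodrigues(np.array(c["rvec"],float))[0];print(n,c["camera_matrix"],-R.T@np.array(c["tvec"],float).ravel(), R[2])
E
```

```text
pics
{'t': 0.0, 'joint_pos': array([-1.34898318e+00,  2.76580201e-01,  1.50612975e+00, -3.32665846e-05,
        1.36070383e+00, -1.20992921e-01]), 'joint_vel': array([-1.66492303e-03, -1.31121184e-04, -5.81937677e-04,  1.68643212e-05,
        9.19516490e-04, -8.61459410e-04]), 'effort': array([ 3.33450444e-03, -4.04571748e+01, -2.37223881e+01,  7.06923427e-02,
        3.45527928e-02, -1.38066030e-04]), 'tcp_pos': array([ 193.134059  , -540.98048087,  204.61454304]), 'tcp_rot': array([ 9.85345426e-01,  1.70568352e-01, -6.21258127e-05, -9.08585598e-04]), 'wrist_force': array([-0.12641503, -0.36091095,  0.39471836]), 'ft_torque': array([0.03691463, 0.01625437, 0.00789051]), 'gripper_force': 0.0, 'finger_gap': 94.27198479609504} 18.8
scene [[448.61949338   0.         319.1748603 ]
 [  0.         448.61949338 233.5948659 ]
 [  0.           0.           1.        ]] [1311.08776533  469.01190045 1020.99349365] [-0.63278538 -0.34133463 -0.69503477]
side [[506.18517154   0.         317.41022454]
 [  0.         506.18517154 235.1603439 ]
 [  0.           0.           1.        ]] [   6.88400184  711.64798477 1068.5158657 ] [ 0.38912603 -0.54841559 -0.74014949]
```

View pics/scene0.png

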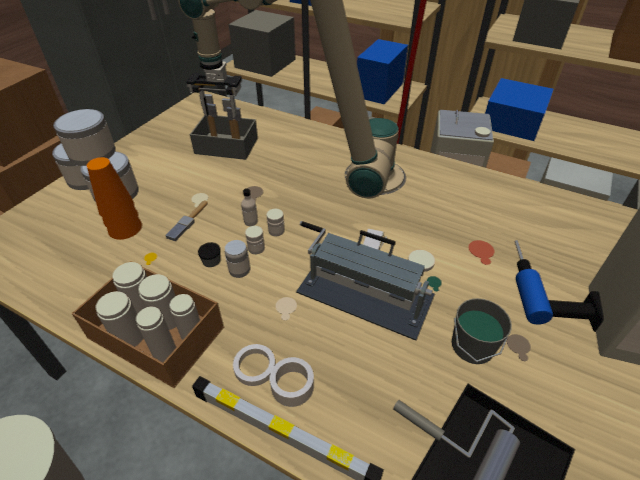

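View pics/side0.png

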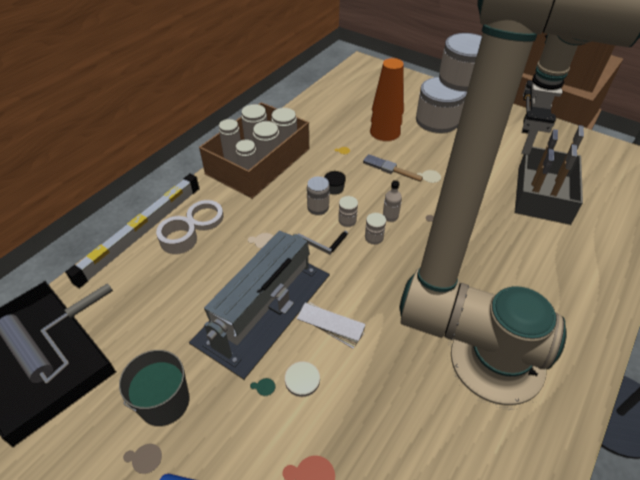

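Scene shows two jars at (255,240) and (276,222), the stand at (367,280) with its handle at (376,240) and crank at (313,228). The side view shows the same jars at (347,211) and (375,228). Next, measure in a top-down map.

```bash
cat > h.py <<'E'
import cv2,numpy as np
from station import state,capture,get_calibration,r
def cloud(d,c):
    K=np.array(c["camera_matrix"]);R=cv2.Rodrigues(np.array(c["rvec"],float))[0];t=np.array(c["tvec"],float).ravel()
    v,u=np.mgrid[:480,:640];P=np.stack([(u-K[0,2])/K[0,0]*d,(v-K[1,2])/K[1,1]*d,d],-1)
    P=(P-t)@R; P[d<=0]=np.nan; return P
def shot(n):
    c=get_calibration(n);p,d=capture(n);return p,cloud(d,c)
def fwd(P,c): return cv2.projectPoints(np.array(P,float).reshape(-1,1,3),np.array(c["rvec"],float),np.array(c["tvec"],float),np.array(c["camera_matrix"]),None)[0][:,0]
E
python3 - <<'E'
from h import *
top=np.zeros((600,800,3),np.uint8);zb=np.full((600,800),-1e9)
for n in("scene","side"):
    p=cv2.imread(f"pics/{n}0.png");P=cloud(np.load(f"pics/{n}0.npy"),get_calibration(n))
    q=P.reshape(-1,3);c=p.reshape(-1,3)
    m=np.isfinite(q[:,0])&(q[:,2]>-20)&(q[:,2]<240);q=q[m];c=c[m]
    o=np.argsort(q[:,2]);q=q[o];c=c[o]
    for dx in(0,1):
      for dy in(0,1):
        v=(750-q[:,0]).astype(int)+dx;u=(300-q[:,1]).astype(int)+dy
        k=(v>=0)&(v<600)&(u>=0)&(u<800)
        for vv,uu,z,cc in zip(v[k],u[k],q[k,2],c[k]):
            if z>zb[vv,uu]: zb[vv,uu]=z;top[vv,uu]=cc
    # jar tops
    rgb=c.astype(int);w=(q[:,2]>68)&(q[:,2]<85)&(rgb.min(1)>120)&(rgb.max(1)-rgb.min(1)<50)
    im=np.zeros((1200,1600),np.uint8);
    a=q[w];im[np.clip((1000-a[:,0]).astype(int),0,1199),np.clip((800-a[:,1]).astype(int),0,1599)]=255
    im=cv2.dilate(im,np.ones((5,5)));cs,_=cv2.findContours(im,0,2)
    for k in cs:
        if cv2.contourArea(k)>400:
            (x,y),rr=cv2.minEnclosingCircle(k);print(n,'jar?',1000-y,800-x,rr)
np.save('pics/zb.npy',zb);cv2.imwrite("pics/top0.png",top)
E
```

```text
scene jar? 433.3492431640625 -166.26885986328125 29.851362228393555
scene jar? 529.6328430175781 -177.570068359375 31.089027404785156
side jar? 433.01953125 -165.05865478515625 30.468585968017578
side jar? 532.5413208007812 -176.734130859375 30.92329216003418
```

View pics/top0.png

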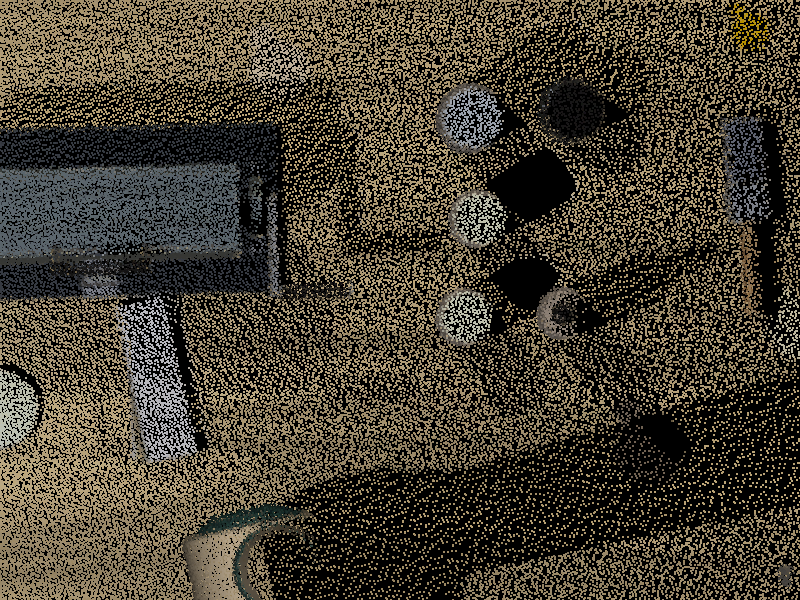

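The map (1 mm/px, u=300-y, v=750-x) shows jars at (476,218) and (465,317), the handle near (100,262), the grip near (318,290), and the tin, tub and bottle near the jars. Now fit the stand precisely.

Run:
```python
from h import *
A=[]
for n in("scene","side"):
    p=cv2.imread(f"pics/{n}0.png").astype(int);P=cloud(np.load(f"pics/{n}0.npy"),get_calibration(n))
    q=P.reshape(-1,3);c=p.reshape(-1,3)
    def fit(nm,lo,hi,cm=None):
        k=np.all((q>lo)&(q<hi),1)
        if cm is not None:k&=c.max(1)<cm
        a=q[k]
        if len(a)<5: print(n,nm,len(a));return
        (x,y,w,h,ang)=sum([list(z) if isinstance(z,tuple) else [z] for z in cv2.minAreaRect(a[:,:2].astype(np.float32))],[])
        print(n,nm,len(a),'med',np.median(a,0).round(1),'min',np.percentile(a,1,0).round(1),'max',np.percentile(a,99,0).round(1),'rect',np.round([x,y,w,h,ang],1), 'slope', np.polyfit(a[:,1],a[:,0],1).round(4))
    fit('grip',[400,-70,90],[520,15,125],60)
    fit('handle',[440,120,160],[520,270,240],60)
    fit('lid',[490,50,140],[600,350,175])
    fit('base',[420,0,5],[660,400,17])
    fit('cap',[200,200,8],[450,420,24])
    fit('pail',[400,400,60],[800,700,130])
```

```text
scene grip 92 med [464.8 -16.3 107. ] min [456.  -49.7  97.7] max [468.8  13.3 113.4] rect [462.4 -18.2  16.7  64.    7.4] slope [-2.910000e-02  4.634016e+02]
scene handle 160 med [487.2 200.8 180.6] min [481.6 151.5 161.1] max [501.  247.2 186.5] rect [4.911e+02 1.994e+02 2.050e+01 9.820e+01 4.000e-01] slope [-2.730000e-02  4.931464e+02]
scene lid 2188 med [530.4 209.1 145.2] min [493.7  64.7 140.1] max [573.8 337.7 162.9] rect [536.4 200.7  92.8 280.8   1.1] slope [-2.470000e-02  5.356569e+02]
scene base 3017 med [583.2 231.7   8.3] min [472.1  27.7   5.1] max [625.3 379.4  14.5] rect [541.  201.4 171.2 360.7   2. ] slope [-9.900000e-02  6.015523e+02]
scene cap 336 med [340.  303.9  13.6] min [304.8 264.1   8.9] max [373.8 339.5  18.8] rect [335.6 303.2  79.7  69.9  80. ] slope [5.960000e-02 3.217721e+02]
scene pail 2867 med [555.5 527.8  75.6] min [406.  456.9  61. ] max [797.9 653.  115. ] rect [598.7 557.  210.4 400.6  88.9] slope [  0.5321 289.7743]
side grip 90 med [456.4 -15.5 110.2] min [451.2 -46.  103.2] max [462.5  14.7 114.5] rect [457.1 -16.1  11.5  62.2   1.3] slope [-2.640000e-02  4.564112e+02]
side handle 225 med [480.1 206.7 183.1] min [474.7 150.8 163.9] max [490.2 250.3 187. ] rect [4.838e+02 2.002e+02 1.930e+01 1.007e+02 2.000e-01] slope [-8.900000e-03  4.823466e+02]
side lid 2768 med [527.9 223.1 145.6] min [491.9  65.4 140.1] max [573.6 339.9 152.7] rect [535.5 201.9  86.9 282.2   2. ] slope [-3.580000e-02  5.368303e+02]
side base 3703 med [485.7 258.    9.1] min [426.9  25.7   5.2] max [613.5 381.4  16.3] rect [513.4 200.8 390.  178.6  82.3] slope [1.29400e-01 4.62462e+02]
side cap 963 med [340.2 304.4  14.5] min [303.4 264.7   8.4] max [448.7 351.1  19. ] rect [376.5 318.7 151.2 109.2   2.4] slope [1.688000e-01 2.907336e+02]
side pail 4064 med [574.4 525.   75.7] min [494.9 457.3  61.1] max [796.8 649.2 115.9] rect [605.8 552.2 398.9 194.    3.3] slope [ 0.9201 99.2755]
```

Call:
arm_command:
  rows:
    - [0,0,-0.5,0,0,-0.125,1]
    - [0,0,-0.5,0,0,-0.125,1]
    - [0,0,-0.5,0,0,-0.125,1]
    - [0,0,-0.5,0,0,-0.125,1]
    - [0,0,-0.5,0,0,-0.125,1]
    - [0,0,-0.5,0,0,-0.125,1]
    - [0,0,-0.5,0,0,-0.125,1]
    - [0,0,-0.5,0,0,-0.125,1]

```text
t: 0.77
tcp_pos: [193.2, -541.2, 245.2]
tcp_rot: [0.781, 0.625, 0.0, -0.0]
wrist_force: [0.8, -0.7, -0.5]
finger_gap: 93.7
gripper_force: 0.0
```

Call:
arm_command:
  rows:
    - [0,0,0,0,0,-0.125,1]
    - [0,0,0,0,0,-0.125,1]
    - [0,0,0,0,0,-0.008,1]
    - [0,0,0,0,0,0,1]
    - [0,0,0,0,0,0,1]
    - [0,0,0,0,0,0,1]
    - [0,0,0,0,0,0,1]
    - [0,0,0,0,0,0,1]

```text
t: 1.43
tcp_pos: [193.3, -541.6, 245.4]
tcp_rot: [0.697, 0.717, 0.0, -0.0]
wrist_force: [-0.1, -1.0, 0.4]
finger_gap: 94.2
gripper_force: 0.0
```

```bash
cat >> h.py <<'E'
from scipy.spatial.transform import Rotation as Ro
S=np.array([540.,201,0]);YAW=0.03
def tostand(p):
    c,s=np.cos(YAW),np.sin(YAW);d=np.asarray(p)-S;return np.array([c*d[0]+s*d[1],-s*d[0]+c*d[1],d[2]])
def st():
    s=state();R=Ro.from_quat(s["tcp_rot"]).as_matrix()
    print('t',round(s["t"],1),'tcp',s["tcp_pos"].round(1),'stand',tostand(s["tcp_pos"]).round(1),'phi',np.arctan2(R[1,0],R[0,0]).round(4),'tilt',R[:2,2].round(4),'F',s["wrist_force"].round(1),'gap',round(s["finger_gap"],1),round(s["gripper_force"],1))
def go(x,y,z):
    "stand-frame TCP target -> tool shift cm"
    s=state();d=np.array([x,y,z])-tostand(s["tcp_pos"]);print('shift cm tool xyz',(np.array([d[1],d[0],-d[2]])/10).round(2))
E
python3 -c "
from h import *
st();go(-56,0,245)
print(tostand([433,-166,0]),tostand([531,-177,0]))"
```

```text
t 1.4 tcp [ 193.3 -541.6  245.4] stand [-368.8 -731.8  245.4] phi 1.6 tilt [0. 0.] F [-0.1 -1.   0.4] gap 94.2 0.0
shift cm tool xyz [7.318e+01 3.128e+01 4.000e-02]
[-117.96020219 -363.62534386    0.        ] [ -20.33424938 -377.55995326    0.        ]
```

Call:
arm_command:
  rows:
    - [3.05,1.3,0,0,0,0,0.45]
    - [3.05,1.3,0,0,0,0,0.45]
    - [3.05,1.3,0,0,0,0,0.45]
    - [3.05,1.3,0,0,0,0,0.45]
    - [3.05,1.3,0,0,0,0,0.45]
    - [3.05,1.3,0,0,0,0,0.45]
    - [3.05,1.3,0,0,0,0,0.45]
    - [3.05,1.3,0,0,0,0,0.45]

```text
t: 2.1
tcp_pos: [290.1, -293.0, 245.6]
tcp_rot: [0.697, 0.717, 0.0, 0.0]
wrist_force: [0.4, -1.5, -0.0]
finger_gap: 44.3
gripper_force: 0.0
```

Call:
arm_command:
  rows:
    - [3.05,1.3,0,0,0,0,0.45]
    - [3.05,1.3,0,0,0,0,0.45]
    - [3.05,1.3,0,0,0,0,0.45]
    - [3.05,1.3,0,0,0,0,0.45]
    - [3.05,1.3,0,0,0,0,0.45]
    - [3.05,1.3,0,0,0,0,0.45]
    - [3.05,1.3,0,0,0,0,0.45]
    - [3.05,1.3,0,0,0,0,0.45]

```text
t: 2.77
tcp_pos: [386.8, -46.0, 245.8]
tcp_rot: [0.697, 0.717, 0.0, 0.001]
wrist_force: [0.5, -0.4, -0.1]
finger_gap: 42.0
gripper_force: 0.0
```

Call:
arm_command:
  rows:
    - [3.05,1.3,0,0,0,0,0.45]
    - [3.05,1.3,0,0,0,0,0.45]
    - [3.05,1.3,0,0,0,0,0.45]
    - [3.05,1.3,0,0,0,0,0.45]
    - [3.05,1.3,0,0,0,0,0.45]
    - [3.05,1.3,0,0,0,0,0.45]
    - [3.05,1.3,0,0,0,0,0.45]
    - [0,0,0,0,0,0,0.45]

```text
t: 3.43
tcp_pos: [473.1, 173.6, 245.1]
tcp_rot: [0.695, 0.719, 0.002, -0.001]
wrist_force: [1.0, -0.1, 0.9]
finger_gap: 42.3
gripper_force: 0.0
```

Run:
```python
from h import *
st();go(-55,0,163)
p,P=shot("wrist");cv2.imwrite("pics/w1.png",p[:,:,::-1])
q=P.reshape(-1,3);q=q[np.isfinite(q[:,0])];q=np.array([q[:,0],q[:,1],q[:,2]]).T
s=(q-S)@np.array([[np.cos(YAW),-np.sin(YAW),0],[np.sin(YAW),np.cos(YAW),0],[0,0,1]])
k=(s[:,2]>176)&(s[:,2]<200)&(abs(s[:,1])<80)&(s[:,0]>-90)&(s[:,0]<-30);a=s[k];print(len(a))
if len(a)>5: print('handle',np.median(a,0),a.min(0),a.max(0),np.polyfit(a[:,1],a[:,0],1))
```

```text
t 3.4 tcp [473.1 173.6 245.1] stand [-67.7 -25.4 245.1] phi 1.6046 tilt [0.0016 0.0035] F [ 1.  -0.1  0.9] gap 42.3 0.0
shift cm tool xyz [2.54 1.27 8.21]
2193
handle [-57.35472929   2.90528095 185.57827829] [-63.13054312 -50.58542394 176.08173779] [-49.42608593  48.95106623 188.69663364] [ 2.95335795e-03 -5.73163574e+01]
```

View pics/w1.png

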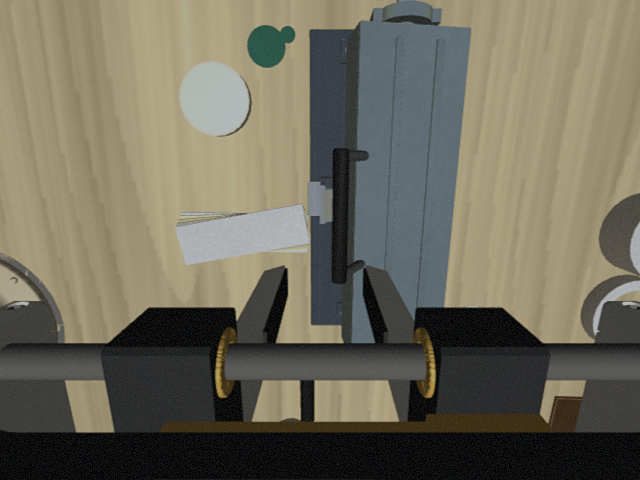

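The wrist view shows the handle bar at (340,215) between the fingers' line, and the body's long side lies along the closing direction. Descend and pinch.

Call:
arm_command:
  rows:
    - [1.25,0.52,0,0,0,0,0.4]
    - [1.25,0.52,0,0,0,0,0.4]
    - [0,0,2,0,0,0,0.4]
    - [0,0,2,0,0,0,0.4]
    - [0,0,2,0,0,0,0.4]
    - [0,0,1.9,0,0,0,0.4]
    - [0,0,0,0,0,0,0.4]
    - [0,0,0,0,0,0,0.4]

```text
t: 4.15
tcp_pos: [480.4, 193.6, 166.1]
tcp_rot: [0.697, 0.717, -0.001, -0.0]
wrist_force: [0.3, -0.1, -0.5]
finger_gap: 37.5
gripper_force: 0.0
```

Call:
arm_command:
  rows:
    - [0,0,0,0,0,0,0]
    - [0,0,0,0,0,0,0]
    - [0,0,0,0,0,0,0]
    - [0,0,0,0,0,0,0]
    - [0,0,0,0,0,0,0]
    - [0,0,0,0,0,0,0]
    - [0,0,0,0,0,0,0]
    - [0,0,0,0,0,0,0]
  squeeze: 12

```text
t: 4.82
tcp_pos: [483.0, 194.1, 167.3]
tcp_rot: [0.696, 0.718, 0.002, 0.002]
wrist_force: [6.2, -0.5, 0.3]
finger_gap: 11.1
gripper_force: 12.0
```

Run:
```python
from h import *
st()
# arc from th0=.16 to 1.9; incremental tool (y=+x stand, z=-z)
f=lambda t:np.array([-105*np.cos(t)+73*np.sin(t),73*np.cos(t)+105*np.sin(t)])
ts=np.linspace(.16,1.92,25)
for i in range(24):
    d=f(ts[i+1])-f(ts[i]);print(i,round(ts[i+1],2),(d[0]/10).round(2),(-d[1]/10).round(2))
```

```text
t 4.8 tcp [483.  194.1 167.3] stand [-57.1  -5.2 167.3] phi 1.6007 tilt [0.005  0.0005] F [ 6.2 -0.5  0.3] gap 11.1 12.0
0 0.23 0.68 -0.65
1 0.31 0.72 -0.6
2 0.38 0.76 -0.54
3 0.45 0.8 -0.49
4 0.53 0.83 -0.43
5 0.6 0.86 -0.37
6 0.67 0.89 -0.3
7 0.75 0.91 -0.23
8 0.82 0.92 -0.17
9 0.89 0.93 -0.1
10 0.97 0.94 -0.03
11 1.04 0.94 0.04
12 1.11 0.93 0.11
13 1.19 0.92 0.17
14 1.26 0.91 0.24
15 1.33 0.89 0.31
16 1.41 0.86 0.37
17 1.48 0.83 0.43
18 1.55 0.8 0.49
19 1.63 0.76 0.55
20 1.7 0.72 0.6
21 1.77 0.67 0.65
22 1.85 0.62 0.7
23 1.92 0.57 0.75
```

Call:
arm_command:
  rows:
    - [0,0.88,-0.65,0,0,0,0]
    - [0,0.72,-0.6,0,0,0,0]
    - [0,0.76,-0.54,0,0,0,0]
    - [0,0.8,-0.49,0,0,0,0]
    - [0,0.83,-0.43,0,0,0,0]
    - [0,0.86,-0.37,0,0,0,0]
    - [0,0.89,-0.3,0,0,0,0]
    - [0,0.91,-0.23,0,0,0,0]

```text
t: 5.48
tcp_pos: [547.4, 195.8, 203.7]
tcp_rot: [0.696, 0.718, -0.0, -0.0]
wrist_force: [-2.3, -0.7, 2.9]
finger_gap: 11.6
gripper_force: 12.0
```

Call:
arm_command:
  rows:
    - [0,0.92,-0.17,0,0,0,0]
    - [0,0.93,-0.1,0,0,0,0]
    - [0,0.94,-0.03,0,0,0,0]
    - [0,0.94,0.04,0,0,0,0]
    - [0,0.93,0.11,0,0,0,0]
    - [0,0.92,0.17,0,0,0,0]
    - [0,0.91,0.24,0,0,0,0]
    - [0,0.89,0.31,0,0,0,0]

```text
t: 6.15
tcp_pos: [622.0, 197.9, 196.2]
tcp_rot: [0.696, 0.718, -0.0, 0.0]
wrist_force: [-1.1, -2.3, 1.1]
finger_gap: 11.9
gripper_force: 12.0
```

```bash
python3 -c "
from h import *
st()"
```

```text
t 6.2 tcp [622.  197.9 196.2] stand [ 81.9  -5.6 196.2] phi 1.6007 tilt [-0.0002 -0.0005] F [-1.1 -2.3  1.1] gap 11.9 12.0
```

Works smoothly; finish the arc, then release.

Call:
arm_command:
  rows:
    - [0,0.86,0.37,0,0,0,0]
    - [0,0.83,0.43,0,0,0,0]
    - [0,0.8,0.49,0,0,0,0]
    - [0,0.76,0.55,0,0,0,0]
    - [0,0.72,0.6,0,0,0,0]
    - [0,0.67,0.65,0,0,0,0]
    - [0,0.62,0.7,0,0,0,0]
    - [0,0.57,0.75,0,0,0,0]

```text
t: 6.82
tcp_pos: [679.9, 199.7, 150.7]
tcp_rot: [0.696, 0.718, -0.0, 0.0]
wrist_force: [-0.2, -1.4, -0.4]
finger_gap: 11.5
gripper_force: 12.0
```

Call:
arm_command:
  rows:
    - [0,0,0,0,0,0,0.28]
    - [0,0,0,0,0,0,0.28]
    - [0,0,0,0,0,0,0.28]
    - [0,0,0,0,0,0,0.28]
    - [0,0,-1.5,0,0,0,0.28]
    - [0,0,-2.5,0,0,0,0.28]
    - [0,0,-3,0,0,0,0.28]
    - [0,0,-3,0,0,0,0.28]

```text
t: 7.48
tcp_pos: [678.5, 200.1, 252.8]
tcp_rot: [0.696, 0.718, -0.0, -0.0]
wrist_force: [0.4, 0.4, 0.1]
finger_gap: 26.3
gripper_force: 0.0
```

```bash
cat >> h.py <<'E'
def jars(n,zlo=68,zhi=85,box=None):
    p,P=shot(n);q=P.reshape(-1,3);c=p.reshape(-1,3).astype(int)
    w=(q[:,2]>zlo)&(q[:,2]<zhi)&(c.min(1)>120)&(c.max(1)-c.min(1)<50)
    im=np.zeros((1200,1600),np.uint8);a=q[w];im[np.clip((1000-a[:,0]).astype(int),0,1199),np.clip((800-a[:,1]).astype(int),0,1599)]=255
    im=cv2.dilate(im,np.ones((5,5)))
    for k in cv2.findContours(im,0,2)[0]:
        if cv2.contourArea(k)>400:
            (x,y),rr=cv2.minEnclosingCircle(k);print(n,'jar',round(1000-y),round(800-x),round(rr),'stand',tostand([1000-y,800-x,0]).round(1))
    return p
E
python3 - <<'E'
from h import *
st();p=jars("side");jars("scene");cv2.imwrite("pics/s2.png",p[150:400,150:480,::-1])
E
```

```text
t 7.5 tcp [678.5 200.1 252.8] stand [138.4  -5.1 252.8] phi 1.6011 tilt [-0.0007  0.0002] F [0.4 0.4 0.1] gap 26.3 0.0
side jar 435 -165 31 stand [-115.6 -362.7    0. ]
side jar 462 200 19 stand [-77.5   1.3   0. ]
side jar 531 -177 31 stand [ -20.3 -378.     0. ]
side jar 813 598 64 stand [284.8 388.6   0. ]
scene jar 434 -166 31 stand [-116.9 -363.2    0. ]
scene jar 531 -179 30 stand [ -20.  -379.4    0. ]
```

View pics/s2.png

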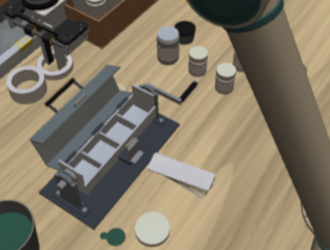

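The crop shows the lid thrown back, the four pockets empty, and both jars in place. Go to the nearer jar.

Call:
arm_command:
  rows:
    - [-2.98,-2.12,0,0,0,0,0.85]
    - [-2.98,-2.12,0,0,0,0,0.85]
    - [-2.98,-2.12,0,0,0,0,0.85]
    - [-2.98,-2.12,0,0,0,0,0.85]
    - [-2.98,-2.12,0,0,0,0,0.85]
    - [-2.98,-2.12,0,0,0,0,0.85]
    - [-2.98,-2.12,0,0,0,0,0.85]
    - [-2.98,-2.12,0,0,0,0,0.85]

```text
t: 8.25
tcp_pos: [515.1, -44.3, 251.2]
tcp_rot: [0.696, 0.718, 0.0, -0.0]
wrist_force: [0.1, -0.3, 0.0]
finger_gap: 76.2
gripper_force: 0.0
```

Call:
arm_command:
  rows:
    - [-2.98,-2.12,0,0,0,0,0.85]
    - [-2.98,-2.12,0,0,0,0,0.85]
    - [-2.98,-2.12,0,0,0,0,0.85]
    - [-2.98,-2.12,0,0,0,0,0.85]
    - [0,0,0,0,0,0,0.85]
    - [0,0,0,0,0,0,0.85]
    - [0,0,0,0,0,0,0.85]
    - [0,0,0,0,0,0,0.85]

```text
t: 8.92
tcp_pos: [436.1, -164.1, 251.4]
tcp_rot: [0.696, 0.718, 0.0, -0.0]
wrist_force: [-0.5, 0.5, -0.4]
finger_gap: 79.9
gripper_force: 0.0
```

Run:
```python
from h import *
st();go(-116.5,-363,42);jars("wrist");jars("side")
```

```text
t 8.9 tcp [ 436.1 -164.1  251.4] stand [-114.8 -361.8  251.4] phi 1.6021 tilt [0.0004 0.0007] F [-0.5  0.5 -0.4] gap 79.9 0.0
shift cm tool xyz [-0.12 -0.17 20.94]
wrist jar 434 -167 30 stand [-116.9 -364.5    0. ]
wrist jar 533 -180 30 stand [ -18.7 -380.7    0. ]
side jar 434 -164 31 stand [-116.5 -361.5    0. ]
side jar 533 -177 31 stand [ -17.8 -378.     0. ]
side jar 812 577 79 stand [283.2 367.7   0. ]
```

Descend, grip, lift.

Call:
arm_command:
  rows:
    - [-0.15,-0.2,3,0,0,0,0.85]
    - [0,0,3,0,0,0,0.85]
    - [0,0,3,0,0,0,0.85]
    - [0,0,3,0,0,0,0.85]
    - [0,0,3,0,0,0,0.85]
    - [0,0,3,0,0,0,0.85]
    - [0,0,2,0,0,0,0.85]
    - [0,0,0.9,0,0,0,0.85]

```text
t: 9.68
tcp_pos: [432.4, -164.8, 39.7]
tcp_rot: [0.696, 0.718, -0.001, -0.003]
wrist_force: [-0.7, -0.2, 0.3]
finger_gap: 79.6
gripper_force: 0.0
```

Call:
arm_command:
  rows:
    - [0,0,0,0,0,0,0.4]
    - [0,0,0,0,0,0,0.4]
    - [0,0,0,0,0,0,0.4]
    - [0,0,0,0,0,0,0.4]
    - [0,0,0,0,0,0,0.4]
    - [0,0,0,0,0,0,0.4]
    - [0,0,0,0,0,0,0.4]
    - [0,0,0,0,0,0,0.4]
  squeeze: 15

```text
t: 10.35
tcp_pos: [434.6, -167.3, 43.8]
tcp_rot: [0.696, 0.718, 0.0, 0.001]
wrist_force: [0.1, 0.3, 7.0]
finger_gap: 54.2
gripper_force: 15.0
```

Call:
arm_command:
  rows:
    - [0,0,-1,0,0,0,0.4]
    - [0,0,-2,0,0,0,0.4]
    - [0,0,-3,0,0,0,0.4]
    - [0,0,-3,0,0,0,0.4]
    - [0,0,-3,0,0,0,0.4]
    - [0,0,-2,0,0,0,0.4]
    - [0,0,-1,0,0,0,0.4]
    - [0,0,0,0,0,0,0.4]

```text
t: 11.02
tcp_pos: [435.0, -167.5, 194.7]
tcp_rot: [0.696, 0.718, 0.001, 0.003]
wrist_force: [0.2, -0.9, -1.3]
finger_gap: 54.1
gripper_force: 15.0
```

Run:
```python
from h import *
st();go(-2,-34,197);go(-2,34,197)
```

```text
t 11.0 tcp [ 435.  -167.5  194.7] stand [-116.  -365.2  194.7] phi 1.6007 tilt [ 0.0046 -0.0026] F [ 0.2 -0.9 -1.3] gap 54.1 15.0
shift cm tool xyz [33.12 11.4  -0.23]
shift cm tool xyz [39.92 11.4  -0.23]
```

Call:
arm_command:
  rows:
    - [2.85,0.815,-0.1,0,0,0,0.4]
    - [2.85,0.815,-0.1,0,0,0,0.4]
    - [2.85,0.815,-0.1,0,0,0,0.4]
    - [2.85,0.815,-0.1,0,0,0,0.4]
    - [2.85,0.815,-0.1,0,0,0,0.4]
    - [2.85,0.815,-0.1,0,0,0,0.4]
    - [2.85,0.815,-0.1,0,0,0,0.4]
    - [2.85,0.815,-0.1,0,0,0,0.4]

```text
t: 11.68
tcp_pos: [490.9, 64.5, 198.4]
tcp_rot: [0.696, 0.718, -0.001, -0.001]
wrist_force: [0.6, -0.6, -0.9]
finger_gap: 53.8
gripper_force: 15.0
```

Call:
arm_command:
  rows:
    - [2.85,0.815,0,0,0,0,0.4]
    - [2.85,0.815,0,0,0,0,0.4]
    - [2.85,0.815,0,0,0,0,0.4]
    - [2.85,0.815,0,0,0,0,0.4]
    - [2.85,0.815,0,0,0,0,0.4]
    - [2.85,0.815,0,0,0,0,0.4]
    - [0,0,0,0,0,0,0.4]
    - [0,0,0,0,0,0,0.4]

```text
t: 12.35
tcp_pos: [534.8, 236.2, 197.9]
tcp_rot: [0.696, 0.718, -0.002, -0.001]
wrist_force: [0.4, 0.0, -2.8]
finger_gap: 53.8
gripper_force: 15.0
```

Run:
```python
from h import *
st();go(-2,34,101)
p,P=shot("wrist");cv2.imwrite("pics/w3.png",p[:,:,::-1])
p,P=shot("scene");cv2.imwrite("pics/s3.png",cv2.resize(p[200:360,250:470,::-1],None,fx=3,fy=3))
q=(P.reshape(-1,3)-S)@np.array([[np.cos(YAW),-np.sin(YAW),0],[np.sin(YAW),np.cos(YAW),0],[0,0,1]])
# front/back wall tops, end wall tops in stand frame
for nm,lo,hi in(('walltop',[-50,-130,84],[-20,130,95]),('endwall',[-45,-150,118],[45,-120,138]),('endwall+',[-45,120,118],[45,150,138])):
    a=q[np.all((q>lo)&(q<hi),1)];print(nm,len(a),a.min(0).round(1) if len(a) else '',a.max(0).round(1) if len(a) else '')
```

```text
t 12.3 tcp [534.8 236.2 197.9] stand [ -4.1  35.4 197.9] phi 1.6032 tilt [-0.004  -0.0016] F [ 0.4  0.  -2.8] gap 53.8 15.0
shift cm tool xyz [-0.14  0.21  9.69]
walltop 184 [ -41.5 -129.9   84. ] [-21.6 128.   93. ]
endwall 62 [ -33.8 -145.4  118.1] [  30.3 -132.8  132.2]
endwall+ 65 [-33.1 133.5 118.1] [ 33.3 145.8 135.8]
```

View pics/s3.png

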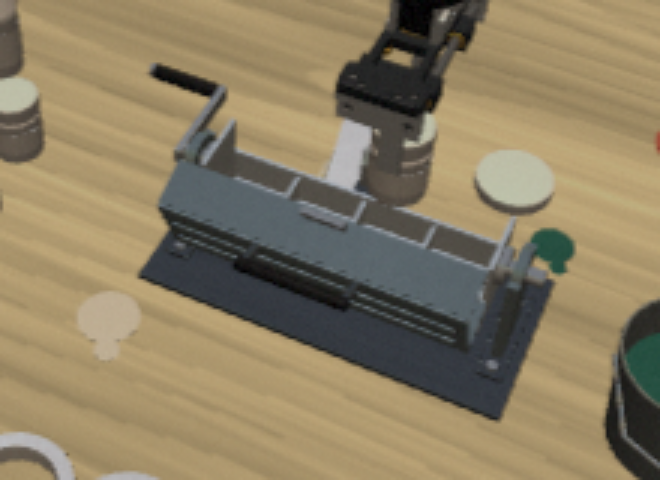

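View pics/w3.png

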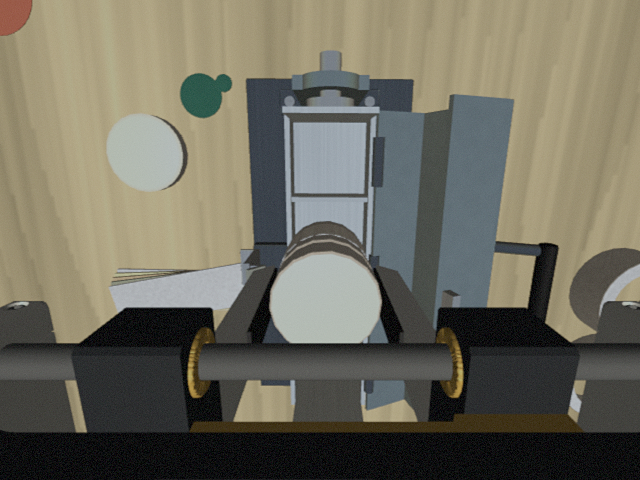

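Scene and wrist views show the jar hanging squarely over the pocket row, tray edges at u≈287 and 378 in the wrist view (v≈110). Check the tray centre line numerically.

Run:
```python
from h import *
c=get_calibration("wrist")
def w(x,y,z):
    return [S[0]+np.cos(YAW)*x-np.sin(YAW)*y,S[1]+np.sin(YAW)*x+np.cos(YAW)*y,z]
pts=[(0,136,133),(-37,136,133),(37,136,133),(0,68,85),(-33,68,85),(33,68,85)]
print(fwd([w(*p) for p in pts],c).round(1))
p=cv2.imread("pics/w3.png",0)
for v in (109,197): print(v,[(u,int(p[v,u])) for u in range(278,390,1) if abs(int(p[v,u+1])-int(p[v,u-1]))>25])
print([ (v,int(p[v,330])) for v in range(95,215) if abs(int(p[v+1,330])-int(p[v-1,330]))>20])
```

```text
[[331.4 105.2]
 [277.3 105.2]
 [385.6 105.1]
 [330.2 195.8]
 [292.3 195.8]
 [368.1 195.8]]
109 [(281, 74), (282, 139), (283, 170), (378, 162), (379, 121), (380, 67)]
197 [(285, 85), (286, 149), (290, 148), (367, 108), (368, 142), (369, 169), (372, 149), (373, 104), (375, 88)]
[(106, 146), (107, 166), (112, 163), (113, 83), (121, 83), (122, 121), (123, 170), (192, 163), (193, 121), (194, 70), (196, 83), (197, 135), (198, 162)]
```

Call:
arm_command:
  rows:
    - [-0.15,0.3,0,0,0,0,0.4]
    - [0,0,1,0,0,0,0.4]
    - [0,0,2,0,0,0,0.4]
    - [0,0,1.5,0,0,0,0.4]
    - [0,0,0.5,0,0,0,0.4]
    - [0,0,0,0,0,0,0.4]
    - [0,0,0,0,0,0,0.4]
    - [0,0,0,0,0,0,0.4]

```text
t: 13.12
tcp_pos: [539.6, 233.9, 151.3]
tcp_rot: [0.697, 0.717, 0.001, 0.001]
wrist_force: [-0.3, 0.3, -0.6]
finger_gap: 53.9
gripper_force: 15.0
```

Run:
```python
from h import *
st();go(-1.2,34,100)
```

```text
t 13.1 tcp [539.6 233.9 151.3] stand [  0.6  32.9 151.3] phi 1.6003 tilt [0.0018 0.0004] F [-0.3  0.3 -0.6] gap 53.9 15.0
shift cm tool xyz [ 0.11 -0.18  5.13]
```

Call:
arm_command:
  rows:
    - [0,-0.1,1,0,0,0,0.4]
    - [0,0,1,0,0,0,0.4]
    - [0,0,1,0,0,0,0.4]
    - [0,0,1,0,0,0,0.4]
    - [0,0,0.7,0,0,0,0.4]
    - [0,0,0.4,0,0,0,0.4]
    - [0,0,0,0,0,0,0.4]
    - [0,0,0,0,0,0,0.4]

```text
t: 13.78
tcp_pos: [538.0, 234.0, 99.1]
tcp_rot: [0.696, 0.718, -0.0, 0.0]
wrist_force: [0.1, -0.0, -0.8]
finger_gap: 53.6
gripper_force: 15.0
```

Run:
```python
from h import *
st();go(-1.2,34,100)
```

```text
t 13.8 tcp [538.  234.   99.1] stand [-1.1 33.1 99.1] phi 1.6009 tilt [ 0.0001 -0.0001] F [ 0.1 -0.  -0.8] gap 53.6 15.0
shift cm tool xyz [ 0.09 -0.01 -0.09]
```

Call:
arm_command:
  rows:
    - [0,0,0.1,0,0,0,0.4]
    - [0,0,0,0,0,0,0.4]
    - [0,0,0,0,0,0,0.72]
    - [0,0,0,0,0,0,0.72]
    - [0,0,0,0,0,0,0.72]
    - [0,0,0,0,0,0,0.72]
    - [0,0,0,0,0,0,0.72]
    - [0,0,-1,0,0,0,0.72]

```text
t: 14.45
tcp_pos: [536.4, 233.5, 107.0]
tcp_rot: [0.696, 0.718, -0.002, -0.001]
wrist_force: [0.3, 0.7, -0.4]
finger_gap: 67.7
gripper_force: 0.0
```

Call:
arm_command:
  rows:
    - [0,0,-2,0,0,0,0.72]
    - [0,0,-3,0,0,0,0.72]
    - [0,0,-3,0,0,0,0.72]
    - [0,0,-3,0,0,0,0.72]
    - [0,0,-3,0,0,0,0.75]
    - [0,0,0,0,0,0,0.75]
    - [0,0,0,0,0,0,0.75]
    - [0,0,0,0,0,0,0.75]

```text
t: 15.12
tcp_pos: [537.4, 233.9, 248.3]
tcp_rot: [0.696, 0.718, -0.0, -0.0]
wrist_force: [1.3, -0.3, -0.3]
finger_gap: 70.7
gripper_force: 0.0
```

Run:
```python
from h import *
st();jars("side");jars("scene");jars("scene",122,140);jars("side",122,140);go(-20,-379,240)
```

```text
t 15.1 tcp [537.4 233.9 248.3] stand [ -1.6  32.9 248.3] phi 1.6008 tilt [-0.0004 -0.0002] F [ 1.3 -0.3 -0.3] gap 70.7 0.0
side jar 460 199 19 stand [-79.9   0.3   0. ]
side jar 531 -178 31 stand [ -19.9 -378.7    0. ]
side jar 534 271 30 stand [-3.9 70.1  0. ]
side jar 814 574 79 stand [284.6 365.1   0. ]
scene jar 533 -180 30 stand [ -18.2 -380.3    0. ]
scene jar 502 -752 59 stand [ -66.1 -951.4    0. ]
scene jar 539 235 31 stand [ 0.4 34.1  0. ]
scene jar 881 -148 32 stand [ 330.2 -359.1    0. ]
scene jar 878 -322 41 stand [ 322.3 -533.4    0. ]
scene jar 967 -284 41 stand [ 412.2 -497.9    0. ]
side jar 538 238 31 stand [-1. 37.  0.]
side jar 533 337 35 stand [ -2.9 136.1   0. ]
side jar 872 -154 29 stand [ 321.2 -364.3    0. ]
side jar 870 -220 36 stand [ 316.7 -431.2    0. ]
shift cm tool xyz [-41.18  -1.81   0.69]
```

Jar one seated at stand (0,35), as wanted. Now the second.

Call:
arm_command:
  rows:
    - [-3.15,-0.14,0,0,0,0,0.8]
    - [-3.15,-0.14,0,0,0,0,0.8]
    - [-3.15,-0.14,0,0,0,0,0.8]
    - [-3.15,-0.14,0,0,0,0,0.8]
    - [-3.15,-0.14,0,0,0,0,0.8]
    - [-3.15,-0.14,0,0,0,0,0.8]
    - [-3.15,-0.14,0,0,0,0,0.8]
    - [-3.15,-0.14,0,0,0,0,0.8]

```text
t: 15.98
tcp_pos: [533.5, -19.6, 247.6]
tcp_rot: [0.696, 0.718, -0.001, -0.001]
wrist_force: [-0.1, 0.6, 0.0]
finger_gap: 75.5
gripper_force: 0.0
```

Call:
arm_command:
  rows:
    - [-3.2,-0.14,0,0,0,0,0.8]
    - [-3.2,-0.14,0,0,0,0,0.8]
    - [-3.2,-0.14,0,0,0,0,0.8]
    - [-3.2,-0.14,0,0,0,0,0.8]
    - [-3.2,-0.14,0,0,0,0,0.8]
    - [0,0,0,0,0,0,0.8]
    - [0,0,0,0,0,0,0.8]
    - [0,0,0,0,0,0,0.8]

```text
t: 16.65
tcp_pos: [531.6, -177.8, 247.6]
tcp_rot: [0.697, 0.717, 0.0, -0.001]
wrist_force: [0.6, -0.9, -0.5]
finger_gap: 75.1
gripper_force: 0.0
```

Run:
```python
from h import *
st();jars("wrist");jars("side");go(-19,-379.5,42)
```

```text
t 16.6 tcp [ 531.6 -177.8  247.6] stand [ -19.7 -378.4  247.6] phi 1.6003 tilt [-0.0015  0.0016] F [ 0.6 -0.9 -0.5] gap 75.1 0.0
wrist jar 533 -180 30 stand [ -18.3 -380.4    0. ]
side jar 534 -178 31 stand [ -17.7 -379.1    0. ]
side jar 812 584 60 stand [283.4 374.2   0. ]
shift cm tool xyz [-0.18  0.05 20.61]
```

Call:
arm_command:
  rows:
    - [-0.15,0.05,3,0,0,0,0.8]
    - [0,0,3,0,0,0,0.8]
    - [0,0,3,0,0,0,0.8]
    - [0,0,3,0,0,0,0.8]
    - [0,0,3,0,0,0,0.8]
    - [0,0,3,0,0,0,0.8]
    - [0,0,1.8,0,0,0,0.8]
    - [0,0,0.6,0,0,0,0.8]

```text
t: 17.42
tcp_pos: [530.4, -177.3, 41.5]
tcp_rot: [0.696, 0.718, -0.001, -0.003]
wrist_force: [-0.1, 0.2, 0.6]
finger_gap: 75.2
gripper_force: 0.0
```

Call:
arm_command:
  rows:
    - [0,0,0,0,0,0,0.4]
    - [0,0,0,0,0,0,0.4]
    - [0,0,0,0,0,0,0.4]
    - [0,0,0,0,0,0,0.4]
    - [0,0,0,0,0,0,0.4]
    - [0,0,0,0,0,0,0.4]
    - [0,0,0,0,0,0,0.4]
    - [0,0,0,0,0,0,0.4]
  squeeze: 15

```text
t: 18.08
tcp_pos: [533.4, -180.1, 46.1]
tcp_rot: [0.696, 0.718, 0.001, 0.001]
wrist_force: [-1.0, 1.1, 6.4]
finger_gap: 53.7
gripper_force: 15.0
```

Call:
arm_command:
  rows:
    - [0,0,-1,0,0,0,0.4]
    - [0,0,-2,0,0,0,0.4]
    - [0,0,-3,0,0,0,0.4]
    - [0,0,-3,0,0,0,0.4]
    - [0,0,-3,0,0,0,0.4]
    - [0,0,-2.5,0,0,0,0.4]
    - [0,0,-1,0,0,0,0.4]
    - [0,0,0,0,0,0,0.4]

```text
t: 18.75
tcp_pos: [534.1, -180.6, 202.5]
tcp_rot: [0.696, 0.718, 0.001, 0.003]
wrist_force: [-0.2, 0.2, -1.8]
finger_gap: 53.8
gripper_force: 15.0
```

Run:
```python
from h import *
st();go(-1.2,-34,200)
```

```text
t 18.8 tcp [ 534.1 -180.6  202.5] stand [ -17.3 -381.3  202.5] phi 1.6007 tilt [ 0.0057 -0.0028] F [-0.2  0.2 -1.8] gap 53.8 15.0
shift cm tool xyz [34.73  1.61  0.25]
```

Call:
arm_command:
  rows:
    - [2.88,0.13,0,0,0,0,0.4]
    - [2.88,0.13,0,0,0,0,0.4]
    - [2.88,0.13,0,0,0,0,0.4]
    - [2.88,0.13,0,0,0,0,0.4]
    - [2.88,0.13,0,0,0,0,0.4]
    - [2.88,0.13,0,0,0,0,0.4]
    - [2.88,0.13,0,0,0,0,0.4]
    - [2.88,0.13,0,0,0,0,0.4]

```text
t: 19.42
tcp_pos: [534.5, 52.1, 197.2]
tcp_rot: [0.696, 0.718, -0.001, -0.001]
wrist_force: [0.8, -0.9, -2.1]
finger_gap: 53.7
gripper_force: 15.0
```

Call:
arm_command:
  rows:
    - [2.88,0.13,0,0,0,0,0.4]
    - [2.88,0.13,0,0,0,0,0.4]
    - [2.88,0.13,0,0,0,0,0.4]
    - [2.88,0.13,0,0,0,0,0.4]
    - [0,0,0,0,0,0,0.4]
    - [0,0,0,0,0,0,0.4]
    - [0,0,0,0,0,0,0.4]
    - [0,0,0,0,0,0,0.4]

```text
t: 20.08
tcp_pos: [537.2, 164.9, 198.4]
tcp_rot: [0.697, 0.717, -0.001, -0.0]
wrist_force: [-0.6, -0.4, -1.0]
finger_gap: 53.7
gripper_force: 15.0
```

Run:
```python
from h import *
st();go(-1.2,-34,152)
p,P=shot("wrist");cv2.imwrite("pics/w4.png",p[:,:,::-1])
```

```text
t 20.1 tcp [537.2 164.9 198.4] stand [ -3.8 -36.  198.4] phi 1.5999 tilt [-0.0019 -0.0011] F [-0.6 -0.4 -1. ] gap 53.7 15.0
shift cm tool xyz [0.2  0.26 4.64]
```

View pics/w4.png

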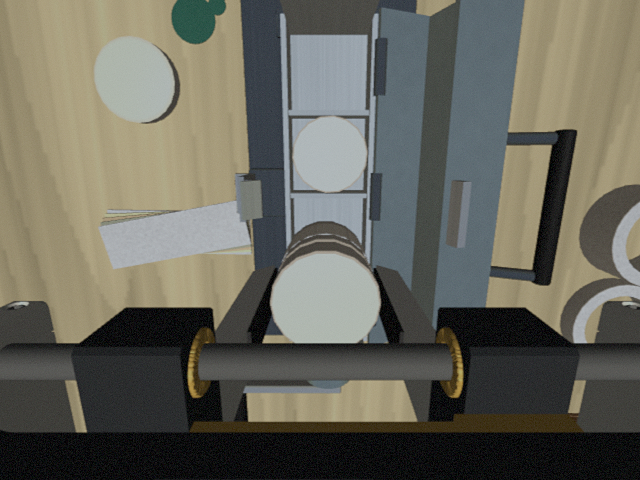

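The first jar stands in its pocket at (330,153); the held one at (326,300) hangs over the next pocket. Lower it.

Call:
arm_command:
  rows:
    - [0.15,0.2,0,0,0,0,0.4]
    - [0,0,1,0,0,0,0.4]
    - [0,0,2,0,0,0,0.4]
    - [0,0,1.2,0,0,0,0.4]
    - [0,0,0.4,0,0,0,0.4]
    - [0,0,0,0,0,0,0.4]
    - [0,0,0,0,0,0,0.4]
    - [0,0,0,0,0,0,0.4]

```text
t: 20.8
tcp_pos: [540.5, 167.6, 154.2]
tcp_rot: [0.697, 0.718, 0.001, 0.001]
wrist_force: [0.2, -0.4, -1.8]
finger_gap: 53.7
gripper_force: 15.0
```

Run:
```python
from h import *
st();go(-1.2,-34,102)
```

```text
t 20.8 tcp [540.5 167.6 154.2] stand [ -0.5 -33.4 154.2] phi 1.6005 tilt [0.0017 0.0002] F [ 0.2 -0.4 -1.8] gap 53.7 15.0
shift cm tool xyz [-0.06 -0.07  5.22]
```

Call:
arm_command:
  rows:
    - [0,0,1,0,0,0,0.4]
    - [0,0,1,0,0,0,0.4]
    - [0,0,1,0,0,0,0.4]
    - [0,0,1,0,0,0,0.4]
    - [0,0,0.7,0,0,0,0.4]
    - [0,0,0.4,0,0,0,0.4]
    - [0,0,0,0,0,0,0.4]
    - [0,0,0,0,0,0,0.4]

```text
t: 21.47
tcp_pos: [539.9, 167.6, 102.2]
tcp_rot: [0.696, 0.718, -0.0, 0.0]
wrist_force: [0.7, -0.4, -2.3]
finger_gap: 53.5
gripper_force: 15.0
```

Call:
arm_command:
  rows:
    - [0,0,0.1,0,0,0,0.4]
    - [0,0,0,0,0,0,0.4]
    - [0,0,0,0,0,0,0.72]
    - [0,0,0,0,0,0,0.72]
    - [0,0,0,0,0,0,0.72]
    - [0,0,0,0,0,0,0.72]
    - [0,0,0,0,0,0,0.72]
    - [0,0,-1,0,0,0,0.72]

```text
t: 22.13
tcp_pos: [538.4, 167.3, 110.2]
tcp_rot: [0.696, 0.718, -0.002, -0.001]
wrist_force: [0.1, -0.3, -0.5]
finger_gap: 67.6
gripper_force: 0.0
```

Call:
arm_command:
  rows:
    - [0,0,-2,0,0,0,0.72]
    - [0,0,-3,0,0,0,0.72]
    - [0,0,-3,0,0,0,0.72]
    - [0,0,-3,0,0,0,0.72]
    - [0,0,-3,0,0,0,0.6]
    - [0,0,0,0,0,0,0.6]
    - [0,0,0,0,0,0,0.28]
    - [0,0,0,0,0,0,0.28]

```text
t: 22.8
tcp_pos: [539.3, 167.5, 251.3]
tcp_rot: [0.696, 0.718, -0.0, -0.0]
wrist_force: [0.3, 1.0, 0.0]
finger_gap: 46.5
gripper_force: 0.0
```

Run:
```python
from h import *
st();jars("scene",122,140);jars("side",122,140);jars("side")
p,P=shot("wrist");cv2.imwrite("pics/w5.png",p[:,:,::-1])
go(138.4,0,252)
```

```text
t 22.8 tcp [539.3 167.5 251.3] stand [ -1.7 -33.4 251.3] phi 1.6008 tilt [-0.0005 -0.0002] F [0.3 1.  0. ] gap 46.5 0.0
scene jar 510 -754 56 stand [ -58.6 -953.2    0. ]
scene jar 539 236 30 stand [ 0.1 34.7  0. ]
scene jar 540 168 30 stand [ -0.8 -32.9   0. ]
scene jar 880 -148 32 stand [ 329.8 -359.1    0. ]
scene jar 877 -324 41 stand [ 320.8 -535.4    0. ]
scene jar 885 -229 40 stand [ 331.9 -440.2    0. ]
scene jar 966 -278 37 stand [ 411.9 -491.6    0. ]
side jar 538 236 30 stand [-1.1 35.4  0. ]
side jar 539 170 30 stand [ -2.3 -30.9   0. ]
side jar 535 336 35 stand [ -1.  135.6   0. ]
side jar 542 67 34 stand [  -1.5 -134.     0. ]
side jar 868 -319 39 stand [ 312.7 -529.5    0. ]
side jar 459 199 19 stand [-80.6   0.1   0. ]
side jar 540 267 35 stand [ 1.5 66.   0. ]
side jar 810 575 81 stand [281.1 365.7   0. ]
shift cm tool xyz [ 3.35 14.05 -0.21]
```

Both jars seated. Return to the handle.

Call:
arm_command:
  rows:
    - [0.7,2.84,0,0,0,0,0.28]
    - [0.7,2.84,0,0,0,0,0.28]
    - [0.7,2.84,0,0,0,0,0.28]
    - [0.7,2.84,0,0,0,0,0.28]
    - [0.5,2.84,0,0,0,0,0.28]
    - [0,0,0,0,0,0,0.28]
    - [0,0,0,0,0,0,0.28]
    - [0,0,0,0,0,0,0.28]

```text
t: 23.67
tcp_pos: [679.7, 204.7, 250.2]
tcp_rot: [0.696, 0.718, -0.001, -0.001]
wrist_force: [-0.0, -0.1, 0.3]
finger_gap: 26.3
gripper_force: 0.0
```

Run:
```python
from h import *
st();p,P=shot("wrist")
q=(P.reshape(-1,3)-S)@np.array([[np.cos(YAW),-np.sin(YAW),0],[np.sin(YAW),np.cos(YAW),0],[0,0,1]])
k=(q[:,2]>158)&(q[:,2]<180)&(abs(q[:,1])<80)&(q[:,0]>115)&(q[:,0]<170)&(p.reshape(-1,3).max(1)<60);a=q[k];print(len(a),np.median(a,0),np.percentile(a,2,0),np.percentile(a,98,0))
```

```text
t 23.7 tcp [679.7 204.7 250.2] stand [139.7  -0.5 250.2] phi 1.6008 tilt [-0.0031 -0.0007] F [-0.  -0.1  0.3] gap 26.3 0.0
1683 [141.97064853   2.80928744 167.90913499] [130.05974857 -47.39383842 160.67882163] [147.63824433  47.06377469 169.85687599]
```

Call:
arm_command:
  rows:
    - [0,0.25,2,0,0,0,0.28]
    - [0,0,2.5,0,0,0,0.28]
    - [0,0,2.5,0,0,0,0.28]
    - [0,0,2,0,0,0,0.28]
    - [0,0,1.2,0,0,0,0.28]
    - [0,0,0,0,0,0,0.28]
    - [0,0,0,0,0,0,0.28]
    - [0,0,0,0,0,0,0.28]

```text
t: 24.38
tcp_pos: [683.9, 205.1, 151.4]
tcp_rot: [0.696, 0.718, 0.001, 0.001]
wrist_force: [-0.6, 0.0, -0.7]
finger_gap: 26.2
gripper_force: 0.0
```

Call:
arm_command:
  rows:
    - [0,0,0,0,0,0,0]
    - [0,0,0,0,0,0,0]
    - [0,0,0,0,0,0,0]
    - [0,0,0,0,0,0,0]
    - [0,0,0,0,0,0,0]
    - [0,0,0,0,0,0,0]
    - [0,0,0,0,0,0,0]
    - [0,0,0,0,0,0,0]
  squeeze: 20

```text
t: 25.05
tcp_pos: [682.9, 205.1, 149.7]
tcp_rot: [0.696, 0.718, -0.0, -0.0]
wrist_force: [-4.1, 0.6, 5.1]
finger_gap: 11.3
gripper_force: 20.0
```

Run:
```python
from h import *
st()
f=lambda t:np.array([-105*np.cos(t)+73*np.sin(t),73*np.cos(t)+105*np.sin(t)])
ts=np.concatenate([np.linspace(1.95,.2,25),np.linspace(.2,0,9)[1:]])
for i in range(32):
    d=f(ts[i+1])-f(ts[i]);print(i,round(ts[i+1],2),(d[0]/10).round(2),(-d[1]/10).round(2))
```

```text
t 25.1 tcp [682.9 205.1 149.7] stand [143.   -0.2 149.7] phi 1.6008 tilt [-0.0003  0.0001] F [-4.1  0.6  5.1] gap 11.3 20.0
0 1.88 -0.54 -0.76
1 1.8 -0.6 -0.72
2 1.73 -0.65 -0.67
3 1.66 -0.69 -0.62
4 1.59 -0.74 -0.57
5 1.51 -0.78 -0.52
6 1.44 -0.81 -0.46
7 1.37 -0.84 -0.4
8 1.29 -0.87 -0.33
9 1.22 -0.89 -0.27
10 1.15 -0.91 -0.2
11 1.08 -0.92 -0.14
12 1.0 -0.93 -0.07
13 0.93 -0.93 -0.0
14 0.86 -0.93 0.07
15 0.78 -0.92 0.13
16 0.71 -0.91 0.2
17 0.64 -0.89 0.27
18 0.56 -0.87 0.33
19 0.49 -0.85 0.39
20 0.42 -0.81 0.45
21 0.35 -0.78 0.51
22 0.27 -0.74 0.57
23 0.2 -0.7 0.62
24 0.18 -0.23 0.22
25 0.15 -0.22 0.23
26 0.12 -0.22 0.24
27 0.1 -0.21 0.24
28 0.08 -0.2 0.25
29 0.05 -0.2 0.25
30 0.02 -0.19 0.26
31 0.0 -0.19 0.26
```

Call:
arm_command:
  rows:
    - [0,-0.54,-0.76,0,0,0,0]
    - [0,-0.6,-0.72,0,0,0,0]
    - [0,-0.65,-0.67,0,0,0,0]
    - [0,-0.69,-0.62,0,0,0,0]
    - [0,-0.74,-0.57,0,0,0,0]
    - [0,-0.78,-0.52,0,0,0,0]
    - [0,-0.81,-0.46,0,0,0,0]
    - [0,-0.84,-0.4,0,0,0,0]

```text
t: 25.72
tcp_pos: [628.5, 203.5, 199.5]
tcp_rot: [0.696, 0.718, 0.003, 0.002]
wrist_force: [5.6, 1.7, 6.1]
finger_gap: 11.5
gripper_force: 20.0
```

Call:
arm_command:
  rows:
    - [0,-0.87,-0.33,0,0,0,0]
    - [0,-0.89,-0.27,0,0,0,0]
    - [0,-0.91,-0.2,0,0,0,0]
    - [0,-0.92,-0.14,0,0,0,0]
    - [0,-0.93,-0.07,0,0,0,0]
    - [0,-0.93,0,0,0,0,0]
    - [0,-0.93,0.07,0,0,0,0]
    - [0,-0.92,0.13,0,0,0,0]

```text
t: 26.38
tcp_pos: [552.3, 201.4, 205.5]
tcp_rot: [0.696, 0.718, 0.0, -0.0]
wrist_force: [1.0, 2.4, 1.9]
finger_gap: 11.2
gripper_force: 20.0
```

Call:
arm_command:
  rows:
    - [0,-0.91,0.2,0,0,0,0]
    - [0,-0.89,0.27,0,0,0,0]
    - [0,-0.87,0.33,0,0,0,0]
    - [0,-0.85,0.39,0,0,0,0]
    - [0,-0.81,0.45,0,0,0,0]
    - [0,-0.78,0.51,0,0,0,0]
    - [0,-0.74,0.57,0,0,0,0]
    - [0,-0.7,0.62,0,0,0,0]

```text
t: 27.05
tcp_pos: [487.4, 199.1, 170.5]
tcp_rot: [0.696, 0.718, -0.0, -0.0]
wrist_force: [2.2, 3.3, -0.3]
finger_gap: 11.5
gripper_force: 20.0
```

```bash
python3 -c "
from h import *
st();jars('scene',122,140)"
```

```text
t 27.1 tcp [487.4 199.1 170.5] stand [-52.6  -0.3 170.5] phi 1.6008 tilt [-0.0004 -0.    ] F [ 2.2  3.3 -0.3] gap 11.5 20.0
scene jar 507 -752 62 stand [ -61.6 -951.6    0. ]
scene jar 881 -150 32 stand [ 330.3 -361.2    0. ]
scene jar 880 -314 38 stand [ 324.9 -525.     0. ]
scene jar 880 -233 40 stand [ 327.3 -444.     0. ]
scene jar 966 -280 38 stand [ 411.4 -494.1    0. ]
```

Call:
arm_command:
  rows:
    - [0,-0.23,0.22,0,0,0,0]
    - [0,-0.22,0.23,0,0,0,0]
    - [0,-0.22,0.24,0,0,0,0]
    - [0,-0.21,0.24,0,0,0,0]
    - [0,-0.2,0.25,0,0,0,0]
    - [0,-0.2,0.25,0,0,0,0]
    - [0,-0.19,0.26,0,0,0,0]
    - [0,-0.19,0.26,0,0,0,0]
  squeeze: 35

```text
t: 27.77
tcp_pos: [473.3, 198.7, 154.2]
tcp_rot: [0.696, 0.718, 0.002, 0.002]
wrist_force: [-0.8, 3.2, 5.4]
finger_gap: 11.2
gripper_force: 35.0
```

Call:
arm_command:
  rows:
    - [0,-0.05,0.2,0,0,0,0]
    - [0,0,0.1,0,0,0,0]
    - [0,0,0,0,0,0,0]
    - [0,0,0,0,0,0,0]
    - [0,0,0,0,0,0,0]
    - [0,0,0,0,0,0,0]
    - [0,0,0,0,0,0,0]
    - [0,0,0,0,0,0,0]

```text
t: 28.43
tcp_pos: [470.8, 198.6, 150.2]
tcp_rot: [0.696, 0.718, -0.0, -0.0]
wrist_force: [-2.2, 2.3, 10.1]
finger_gap: 11.3
gripper_force: 35.0
```

```bash
python3 -c "
from h import *
st()"
```

```text
t 28.4 tcp [470.8 198.6 150.2] stand [-69.3  -0.4 150.2] phi 1.6007 tilt [-0.0004 -0.    ] F [-2.2  2.3 10.1] gap 11.3 35.0
```

Call:
arm_command:
  rows:
    - [0,0,0.2,0,0,0,0]
    - [0,0,0.1,0,0,0,0]
    - [0,0,0,0,0,0,0]
    - [0,0,0,0,0,0,0]
    - [0,0,0,0,0,0,0]
    - [0,0,-0.3,0,0,0,0]
    - [0,0,-0.3,0,0,0,0]
    - [0,0,0,0,0,0,0]

```text
t: 29.1
tcp_pos: [471.8, 198.6, 151.9]
tcp_rot: [0.696, 0.718, 0.0, 0.0]
wrist_force: [1.1, 3.3, -1.3]
finger_gap: 11.0
gripper_force: 35.0
```

Run:
```python
from h import *
st();p,P=shot("side");cv2.imwrite("pics/s6.png",cv2.resize(p[200:400,170:400,::-1],None,fx=3,fy=3))
```

```text
t 29.1 tcp [471.8 198.6 151.9] stand [-68.2  -0.4 151.9] phi 1.6007 tilt [ 0.001 -0.   ] F [ 1.1  3.3 -1.3] gap 11.0 35.0
```

View pics/s6.png

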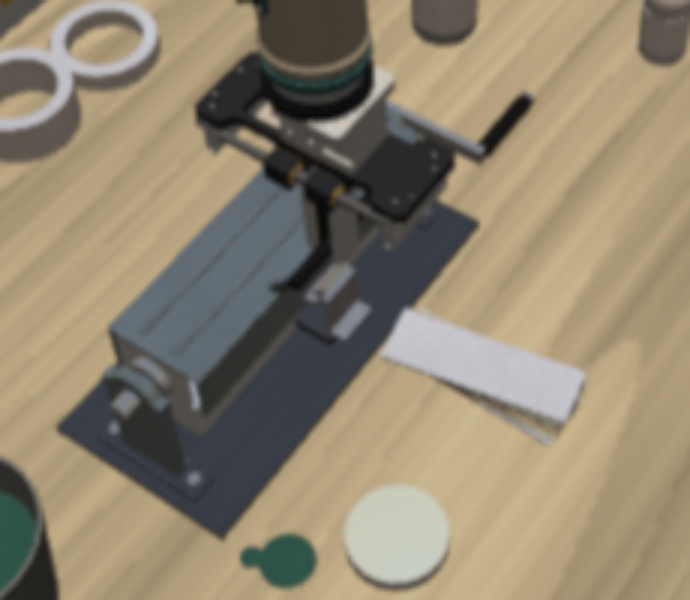

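The crop shows the lid flat and shut, held at the handle (305,265), catch in front of it at (335,300). Now tug in small steps.

Call:
arm_command:
  rows:
    - [0,0,-0.1,0,0,0,0]
    - [0,0,-0.1,0,0,0,0]
    - [0,0,-0.1,0,0,0,0]
    - [0,0,0,0,0,0,0]
    - [0,0,0,0,0,0,0]
    - [0,0,0,0,0,0,0]
    - [0,0,0,0,0,0,0]
    - [0,0,0,0,0,0,0]

```text
t: 29.82
tcp_pos: [472.3, 198.6, 152.8]
tcp_rot: [0.696, 0.718, -0.0, 0.0]
wrist_force: [6.2, 3.6, -10.6]
finger_gap: 10.9
gripper_force: 35.0
```

```bash
python3 -c "
from h import *
st()"
```

```text
t 29.8 tcp [472.3 198.6 152.8] stand [-67.7  -0.4 152.8] phi 1.6007 tilt [ 0.0004 -0.0004] F [  6.2   3.6 -10.6] gap 10.9 35.0
```

Call:
arm_command:
  rows:
    - [0,0.1,0,0,0,0,0]
    - [0,0,0,0,0,0,0]
    - [0,0,0,0,0,0,0]
    - [0,0,0,0,0,0,0]
    - [0,0,0,0,0,0,0]
    - [0,0,0,0,0,0,0]
    - [0,0,0,0,0,0,0]
    - [0,0,0,0,0,0,0]

```text
t: 30.48
tcp_pos: [472.3, 198.6, 152.8]
tcp_rot: [0.696, 0.718, -0.001, -0.0]
wrist_force: [3.5, 5.1, -8.8]
finger_gap: 10.6
gripper_force: 35.0
```

```bash
python3 -c "
from h import *
st()"
```

```text
t 30.5 tcp [472.3 198.6 152.8] stand [-67.7  -0.4 152.8] phi 1.6006 tilt [-0.0015 -0.0005] F [ 3.5  5.1 -8.8] gap 10.6 35.0
```

Call:
arm_command:
  rows:
    - [0,0,-0.1,0,0,0,0]
    - [0,0,-0.05,0,0,0,0]
    - [0,0,0,0,0,0,0]
    - [0,0,0,0,0,0,0]
    - [0,0,0,0,0,0,0]
    - [0,0,0,0,0,0,0]
    - [0,0,0,0,0,0,0]
    - [0,0,0,0,0,0,0]

```text
t: 31.15
tcp_pos: [472.4, 198.6, 153.1]
tcp_rot: [0.697, 0.718, -0.001, -0.001]
wrist_force: [6.4, 5.2, -15.7]
finger_gap: 10.5
gripper_force: 35.0
```

Call:
arm_command:
  rows:
    - [0,0,0.2,0,0,0,0]
    - [0,0,0.15,0,0,0,0]
    - [0,0,0,0,0,0,0.35]
    - [0,0,0,0,0,0,0.35]
    - [0,0,0,0,0,0,0.35]
    - [0,0,0,0,0,0,0.35]
    - [0,0,-1.5,0,0,0,0.35]
    - [0,0,-2.5,0,0,0,0.35]

```text
t: 31.82
tcp_pos: [470.0, 197.5, 191.1]
tcp_rot: [0.696, 0.718, -0.003, -0.001]
wrist_force: [-0.6, -0.2, 0.2]
finger_gap: 33.1
gripper_force: 0.0
```

Call:
arm_command:
  rows:
    - [0,0,-2.5,0,0,0,0.35]
    - [0,0,-2.5,0,0,0,0.35]
    - [0,0,0,0,0,0,0.35]
    - [0,0,0,0,0,0,0.35]
    - [0,0,0,0,0,0,0.35]
    - [0,0,0,0,0,0,0.35]
    - [0,0,0,0,0,0,0.35]
    - [0,0,0,0,0,0,0.35]

```text
t: 32.48
tcp_pos: [471.6, 198.4, 241.7]
tcp_rot: [0.696, 0.718, -0.001, -0.001]
wrist_force: [-0.1, -0.0, -0.6]
finger_gap: 32.8
gripper_force: 0.0
```

Run:
```python
from h import *
st();go(-86,-218,200)
for n in("wrist","scene"):
    p,P=shot(n)
    q=(P.reshape(-1,3)-S)@np.array([[np.cos(YAW),-np.sin(YAW),0],[np.sin(YAW),np.cos(YAW),0],[0,0,1]])
    def show(nm,k): a=q[k];print(n,nm,len(a),np.percentile(a,[2,50,98],0).round(1).tolist() if len(a)>5 else '')
    dark=p.reshape(-1,3).max(1)<60
    show('handle',dark&np.all((q>[-95,-60,158])&(q<[-45,60,195]),1))
    show('grip',dark&np.all((q>[-110,-255,85])&(q<[-60,-180,130]),1))
```

```text
t 32.5 tcp [471.6 198.4 241.7] stand [-68.5  -0.5 241.7] phi 1.6008 tilt [-0.0022 -0.0008] F [-0.1 -0.  -0.6] gap 32.8 0.0
shift cm tool xyz [-21.75  -1.75   4.17]
wrist handle 1907 [[-75.0, -47.8, 160.5], [-69.3, 2.2, 170.3], [-61.7, 47.7, 172.2]]
wrist grip 362 [[-92.9, -216.0, 107.3], [-86.1, -198.0, 112.3], [-79.7, -180.8, 114.4]]
scene handle 134 [[-70.6, -46.7, 159.3], [-65.5, 2.8, 166.2], [-60.2, 46.9, 171.5]]
scene grip 96 [[-88.9, -246.7, 98.3], [-82.3, -213.1, 107.3], [-78.0, -181.9, 113.7]]
```

Call:
arm_command:
  rows:
    - [-3.1,-0.25,0,0,0,0,0.45]
    - [-3.1,-0.25,0,0,0,0,0.45]
    - [-3.1,-0.25,0,0,0,0,0.45]
    - [-3.1,-0.25,0,0,0,0,0.45]
    - [-3.1,-0.25,0,0,0,0,0.45]
    - [-3.1,-0.25,0,0,0,0,0.45]
    - [-3.1,-0.25,0,0,0,0,0.45]
    - [0,0,0,0,0,0,0.45]

```text
t: 33.25
tcp_pos: [461.0, -23.6, 242.6]
tcp_rot: [0.698, 0.716, -0.001, 0.001]
wrist_force: [0.5, 0.2, -1.0]
finger_gap: 42.4
gripper_force: 0.0
```

Call:
arm_command:
  rows:
    - [0,0,0,0,0,0,0.45]
    - [0,0,3,0,0,0,0.45]
    - [0,0,3,0,0,0,0.45]
    - [0,0,2.5,0,0,0,0.45]
    - [0,0,0,0,0,0,0.45]
    - [0,0,0,0,0,0,0.45]
    - [0,0,0,0,0,0,0.45]
    - [0,0,0,0,0,0,0.45]

```text
t: 33.92
tcp_pos: [462.8, -18.5, 159.6]
tcp_rot: [0.696, 0.718, 0.001, 0.001]
wrist_force: [-0.6, -0.3, 1.1]
finger_gap: 42.3
gripper_force: 0.0
```

Run:
```python
from h import *
st();go(-86,-218,90)
p,P=shot("wrist")
q=(P.reshape(-1,3)-S)@np.array([[np.cos(YAW),-np.sin(YAW),0],[np.sin(YAW),np.cos(YAW),0],[0,0,1]])
k=(p.reshape(-1,3).max(1)<60)&np.all((q>[-110,-255,95])&(q<[-60,-178,125]),1);a=q[k];print(len(a),np.percentile(a,[2,50,98],0).round(1) if len(a) else '')
```

```text
t 33.9 tcp [462.8 -18.5 159.6] stand [ -83.8 -217.1  159.6] phi 1.6016 tilt [ 0.0035 -0.0005] F [-0.6 -0.3  1.1] gap 42.3 0.0
shift cm tool xyz [-0.09 -0.22  6.96]
1960 [[ -93.7 -246.7  107. ]
 [ -86.5 -211.4  112.2]
 [ -79.4 -180.1  114.1]]
```

Call:
arm_command:
  rows:
    - [0,-0.2,2,0,0,0,0.45]
    - [0,0,2,0,0,0,0.45]
    - [0,0,2,0,0,0,0.45]
    - [0,0,0.9,0,0,0,0.45]
    - [0,0,0,0,0,0,0.45]
    - [0,0,0,0,0,0,0.45]
    - [0,0,0,0,0,0,0.45]
    - [0,0,0,0,0,0,0.45]

```text
t: 34.63
tcp_pos: [460.4, -19.1, 90.1]
tcp_rot: [0.696, 0.718, 0.001, 0.001]
wrist_force: [-0.8, -0.7, 0.6]
finger_gap: 42.3
gripper_force: 0.0
```

Call:
arm_command:
  rows:
    - [0,0,0,0,0,0,0]
    - [0,0,0,0,0,0,0]
    - [0,0,0,0,0,0,0]
    - [0,0,0,0,0,0,0]
    - [0,0,0,0,0,0,0]
    - [0,0,0,0,0,0,0]
    - [0,0,0,0,0,0,0]
    - [0,0,0,0,0,0,0]
  squeeze: 35

```text
t: 35.3
tcp_pos: [459.9, -18.9, 89.0]
tcp_rot: [0.696, 0.718, 0.0, 0.0]
wrist_force: [2.5, -0.1, 1.3]
finger_gap: 15.0
gripper_force: 35.0
```

Run:
```python
from h import *
st()
t=np.linspace(0,np.pi,33);x=-8.5*np.cos(t);z=8.5*np.sin(t)
print([(round(a,2),round(-b,2)) for a,b in zip(np.diff(x),np.diff(z))])
```

```text
t 35.3 tcp [459.9 -18.9  89. ] stand [ -86.7 -217.4   89. ] phi 1.6007 tilt [ 0.0013 -0.0001] F [ 2.5 -0.1  1.3] gap 15.0 35.0
[(np.float64(0.04), np.float64(-0.83)), (np.float64(0.12), np.float64(-0.83)), (np.float64(0.2), np.float64(-0.81)), (np.float64(0.28), np.float64(-0.79)), (np.float64(0.36), np.float64(-0.75)), (np.float64(0.43), np.float64(-0.72)), (np.float64(0.5), np.float64(-0.67)), (np.float64(0.56), np.float64(-0.62)), (np.float64(0.62), np.float64(-0.56)), (np.float64(0.67), np.float64(-0.5)), (np.float64(0.72), np.float64(-0.43)), (np.float64(0.75), np.float64(-0.36)), (np.float64(0.79), np.float64(-0.28)), (np.float64(0.81), np.float64(-0.2)), (np.float64(0.83), np.float64(-0.12)), (np.float64(0.83), np.float64(-0.04)), (np.float64(0.83), np.float64(0.04)), (np.float64(0.83), np.float64(0.12)), (np.float64(0.81), np.float64(0.2)), (np.float64(0.79), np.float64(0.28)), (np.float64(0.75), np.float64(0.36)), (np.float64(0.72), np.float64(0.43)), (np.float64(0.67), np.float64(0.5)), (np.float64(0.62), np.float64(0.56)), (np.float64(0.56), np.float64(0.62)), (np.float64(0.5), np.float64(0.67)), (np.float64(0.43), np.float64(0.72)), (np.float64(0.36), np.float64(0.75)), (np.float64(0.28), np.float64(0.79)), (np.float64(0.2), np.float64(0.81)), (np.float64(0.12), np.float64(0.83)), (np.float64(0.04), np.float64(0.83))]
```

Call:
arm_command:
  rows:
    - [0,0.04,-0.83,0,0,0,0]
    - [0,0.12,-0.83,0,0,0,0]
    - [0,0.2,-0.81,0,0,0,0]
    - [0,0.28,-0.79,0,0,0,0]
    - [0,0.36,-0.75,0,0,0,0]
    - [0,0.43,-0.72,0,0,0,0]
    - [0,0.5,-0.67,0,0,0,0]
    - [0,0.56,-0.62,0,0,0,0]

```text
t: 35.97
tcp_pos: [482.1, -18.2, 146.9]
tcp_rot: [0.696, 0.718, -0.002, -0.002]
wrist_force: [3.1, -1.2, -24.1]
finger_gap: 15.2
gripper_force: 35.0
```

```bash
python3 -c "
from h import *
st()"
```

```text
t 36.0 tcp [482.1 -18.2 146.9] stand [ -64.4 -217.4  146.9] phi 1.6009 tilt [-0.0062  0.    ] F [  3.1  -1.2 -24.1] gap 15.2 35.0
```

Call:
arm_command:
  rows:
    - [0,0.62,-0.56,0,0,0,0]
    - [0,0.67,-0.5,0,0,0,0]
    - [0,0.72,-0.43,0,0,0,0]
    - [0,0.75,-0.36,0,0,0,0]
    - [0,0.79,-0.28,0,0,0,0]
    - [0,0.81,-0.2,0,0,0,0]
    - [0,0.83,-0.12,0,0,0,0]
    - [0,0.83,-0.04,0,0,0,0]

```text
t: 36.63
tcp_pos: [535.3, -16.7, 173.6]
tcp_rot: [0.696, 0.718, -0.008, -0.007]
wrist_force: [-15.7, -2.8, -4.9]
finger_gap: 15.0
gripper_force: 35.0
```

```bash
python3 -c "
from h import *
st()"
```

```text
t 36.6 tcp [535.3 -16.7 173.6] stand [ -11.2 -217.5  173.6] phi 1.6017 tilt [-0.0203 -0.0012] F [-15.7  -2.8  -4.9] gap 15.0 35.0
```

Call:
arm_command:
  rows:
    - [0,0.83,0.04,0,0,0,0]
    - [0,0.83,0.12,0,0,0,0]
    - [0,0.81,0.2,0,0,0,0]
    - [0,0.79,0.28,0,0,0,0]
    - [0,0.75,0.36,0,0,0,0]
    - [0,0.72,0.43,0,0,0,0]
    - [0,0.67,0.5,0,0,0,0]
    - [0,0.62,0.56,0,0,0,0]

```text
t: 37.3
tcp_pos: [600.6, -14.9, 153.1]
tcp_rot: [0.696, 0.718, -0.003, -0.002]
wrist_force: [-10.7, -1.9, 7.7]
finger_gap: 15.0
gripper_force: 35.0
```

```bash
python3 -c "
from h import *
st()"
```

```text
t 37.3 tcp [600.6 -14.9 153.1] stand [  54.1 -217.6  153.1] phi 1.6014 tilt [-0.0069 -0.0015] F [-10.7  -1.9   7.7] gap 15.0 35.0
```

Call:
arm_command:
  rows:
    - [0,0.56,0.62,0,0,0,0]
    - [0,0.5,0.67,0,0,0,0]
    - [0,0.43,0.72,0,0,0,0]
    - [0,0.36,0.75,0,0,0,0]
    - [0,0.28,0.79,0,0,0,0]
    - [0,0.2,0.81,0,0,0,0]
    - [0,0.12,0.83,0,0,0,0]
    - [0,0.04,0.83,0,0,0,0]

```text
t: 37.97
tcp_pos: [629.8, -14.1, 94.4]
tcp_rot: [0.696, 0.718, 0.0, 0.001]
wrist_force: [-6.7, -1.0, 11.9]
finger_gap: 14.7
gripper_force: 35.0
```

```bash
python3 -c "
from h import *
st()"
```

```text
t 38.0 tcp [629.8 -14.1  94.4] stand [  83.3 -217.7   94.4] phi 1.6012 tilt [ 0.002  -0.0012] F [-6.7 -1.  11.9] gap 14.7 35.0
```

Call:
arm_command:
  rows:
    - [0,-0.1,0.3,0,0,0,0]
    - [0,-0.1,0.3,0,0,0,0]
    - [0,-0.1,0.2,0,0,0,0]
    - [0,0,0,0,0,0,0]
    - [0,0,0,0,0,0,0]
    - [0,0,0,0,0,0,0]
    - [0,0,0,0,0,0,0]
    - [0,0,0,0,0,0,0]

```text
t: 38.63
tcp_pos: [630.0, -14.1, 88.8]
tcp_rot: [0.696, 0.718, 0.003, 0.004]
wrist_force: [-4.5, -1.0, 15.3]
finger_gap: 15.2
gripper_force: 35.0
```

```bash
python3 -c "
from h import *
st()"
```

```text
t 38.6 tcp [630.  -14.1  88.8] stand [  83.5 -217.7   88.8] phi 1.601 tilt [ 0.0095 -0.0013] F [-4.5 -1.  15.3] gap 15.2 35.0
```

At the stop. Relax, release, retreat, and look.

Call:
arm_command:
  rows:
    - [0,0,-0.1,0,0,0,0]
    - [0,0,0,0,0,0,0.45]
    - [0,0,0,0,0,0,0.45]
    - [0,0,0,0,0,0,0.45]
    - [0,0,0,0,0,0,0.45]
    - [0,0,0,0,0,0,0.45]
    - [0,0,-1,0,0,0,0.45]
    - [0,0,-2,0,0,0,0.45]

```text
t: 39.3
tcp_pos: [624.3, -13.6, 109.9]
tcp_rot: [0.696, 0.718, -0.002, -0.002]
wrist_force: [0.1, -0.0, -0.1]
finger_gap: 42.3
gripper_force: 0.0
```

Call:
arm_command:
  rows:
    - [0,0,-3,0,0,0,0.45]
    - [0,0,-3,0,0,0,0.45]
    - [0,0,-3,0,0,0,0.45]
    - [0,0,-3,0,0,0,0.45]
    - [-3,0,0,0,0,0,0.45]
    - [-3,0,0,0,0,0,0.45]
    - [0,0,0,0,0,0,0.45]
    - [0,0,0,0,0,0,0.45]

```text
t: 39.97
tcp_pos: [628.1, -74.9, 232.2]
tcp_rot: [0.697, 0.717, 0.0, -0.0]
wrist_force: [0.2, -0.1, -0.2]
finger_gap: 42.2
gripper_force: 0.0
```

Run:
```python
from h import *
st()
for n in("scene","side"):
    p,P=shot(n)
    if n=="scene":cv2.imwrite("pics/s9.png",cv2.resize(p[190:370,200:470,::-1],None,fx=2.9,fy=2.9))
    q=(P.reshape(-1,3)-S)@np.array([[np.cos(YAW),-np.sin(YAW),0],[np.sin(YAW),np.cos(YAW),0],[0,0,1]])
    k=(p.reshape(-1,3).max(1)<60)&np.all((q>[60,-255,85])&(q<[115,-180,125]),1);a=q[k];print(n,'grip',len(a),np.percentile(a,[2,50,98],0).round(1).tolist() if len(a)>4 else '')
```

```text
t 40.0 tcp [628.1 -74.9 232.2] stand [  79.8 -278.5  232.2] phi 1.5984 tilt [-0.      0.0002] F [ 0.2 -0.1 -0.2] gap 42.2 0.0
scene grip 119 [[81.2, -247.9, 100.1], [87.6, -212.4, 108.1], [91.5, -180.6, 114.6]]
side grip 83 [[74.3, -243.7, 106.1], [79.5, -213.6, 110.3], [86.5, -184.7, 114.3]]
```

View pics/s9.png

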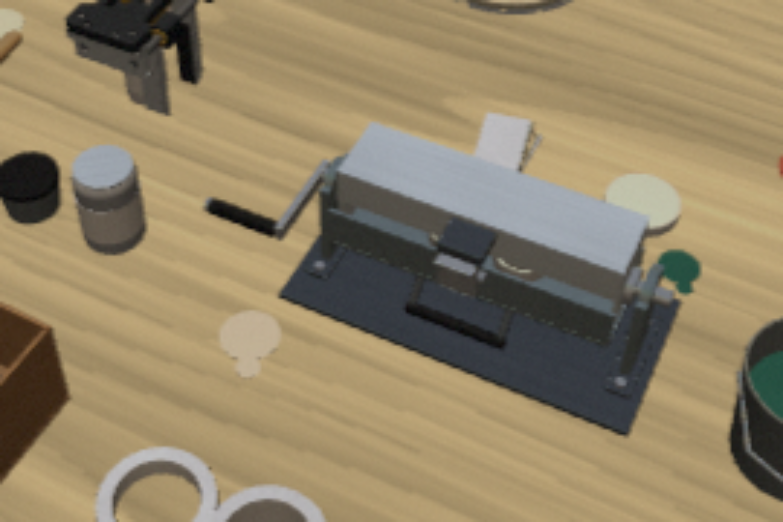

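The crop shows the carrier upside down, latched (catch at (465,250)), lid under it with its handle at (455,325), jars seen in the gap, and the gripper clear. Handing in.

```bash
python3 -c "
from station import workorder
print(workorder.hand_in())"
```

```text
the job is handed in; nothing more can be done
None
```

I handed the job in at about 40 s: both jars present are shut in the carrier and standing on their caps, the catch held a 15.7 N tug on the lid handle, and the crank is on its far stop; the hand-in gave no verdict back.

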